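# Sort the tagged battery packs and pin the lock tray shut

### The job

Set every battery pack with a rectangular yellow tag flat in the aluminium lock tray and every pack with a round red tag flat in the grey return tray, one layer, tags up, set down and not dropped. Once all the yellow-tagged ones are in, swing the steel lock bar across the lock tray until its hole lines up with the hole in the lug, then push the lock pin from its wooden stand down through both holes until its collar sits on the bar. Leave the other things on the bench where they are.

Things in the scene. Friction and masses are not known exactly. Their poses are not given: they have to be found in the camera images.
- sealed_a_mid (a point): A black cordless-tool battery pack, a block 60 long (its x) by 40 wide (its y) by 36 high with a slightly narrower top (upper 6 mm: 50 by 30), about 0.2 kg, lying upright loose on the bench; this point is its centre, 18 above its underside. z up. It carries a RECTANGULAR yellow seal tag (40 by 22) on its top: a sealed exhibit for the lock tray. May be absent.
- sealed_b_mid (a point): A black cordless-tool battery pack, a block 60 long (its x) by 40 wide (its y) by 36 high with a slightly narrower top (upper 6 mm: 50 by 30), about 0.2 kg, lying upright loose on the bench; this point is its centre, 18 above its underside. z up. It carries a RECTANGULAR yellow seal tag (40 by 22) on its top: a sealed exhibit for the lock tray. May be absent.
- sealed_c_mid (a point): A black cordless-tool battery pack, a block 60 long (its x) by 40 wide (its y) by 36 high with a slightly narrower top (upper 6 mm: 50 by 30), about 0.2 kg, lying upright loose on the bench; this point is its centre, 18 above its underside. z up. It carries a RECTANGULAR yellow seal tag (40 by 22) on its top: a sealed exhibit for the lock tray. May be absent.
- faulty_a_mid (a point): A black cordless-tool battery pack, a block 60 long (its x) by 40 wide (its y) by 36 high with a slightly narrower top (upper 6 mm: 50 by 30), about 0.2 kg, lying upright loose on the bench; this point is its centre, 18 above its underside. z up. It carries a ROUND red tag (22 across) on its top: a faulty pack for the return tray. May be absent.
- faulty_b_mid (a point): A black cordless-tool battery pack, a block 60 long (its x) by 40 wide (its y) by 36 high with a slightly narrower top (upper 6 mm: 50 by 30), about 0.2 kg, lying upright loose on the bench; this point is its centre, 18 above its underside. z up. It carries a ROUND red tag (22 across) on its top: a faulty pack for the return tray. May be absent.
- faulty_c_mid (a point): A black cordless-tool battery pack, a block 60 long (its x) by 40 wide (its y) by 36 high with a slightly narrower top (upper 6 mm: 50 by 30), about 0.2 kg, lying upright loose on the bench; this point is its centre, 18 above its underside. z up. It carries a ROUND red tag (22 across) on its top: a faulty pack for the return tray. May be absent.
- lock_tray: Fixed bare-aluminium lock tray, open top, outside 165 (its x) by 170 (its y), walls 28 high, 4 thick, inner floor 4 above the bench; room for four packs, two by two. Origin: centre of its underside. A pivot post stands 105 from the centre outside its +x wall; a steel lug, 36 by 50 and 44 high, 105 from the centre outside its -x wall. Yaw within 0.12.
- bar (a joint): Angle (rad) of the steel lock bar, a level strap 50 wide, 6 thick, on the pivot post, underside 46 and top 52 above the bench (clears flat packs, tops at 40). 0: across the tray along its x, hole exactly over the lug's hole. Positive: free end swung to the tray's +y. Range -0.35 to 1.9, NO stop or click at 0; stays where left (2 N at the knob turns it). Starts at 1.4 to 1.7.
- bar_pivot (a point): The bar's turning axis (vertical), at the bar's top face, on the pivot post.
- bar_knob (a point): Centre of the upright round black knob, 18 thick, standing on the bar's top face from 52 to 92 above the bench, 150 from the pivot axis: the bar's handle.
- bar_hole (a point): Centre of the round through hole, 13.5 across, near the bar's free end, at the bar's top face, 210 from the pivot axis and 60 beyond the knob.
- lug_hole (a point): Centre of the mouth (44 above the bench) of the round vertical through hole, 13.5 across, in the tray's lug.
- return_tray: Fixed grey plastic return tray, open top, outside 215 (its x) by 120 (its y), walls 30 high and 4 thick, floor 4 thick; room for three packs in a row along its x. Origin: centre of its underside.
- pin_stand: Fixed wooden block, 44 by 44 and 50 high, in whose through hole (13.5 across) the lock pin is parked upright. Origin: centre of its underside.
- pin_head (a point): Centre of the head of the loose steel lock pin. Head: upright cylinder 18 thick, 40 high (50 to 90 from the pin's tip), the place to grip. Below it a collar 22 across, 4 thick, then a shank 10 thick, 46 long, its last 7 narrowing to a 5 mm flat tip. z points from tip to head. 90 g. This point is 70 from the tip.
- pin_collar (a point): Underside of the pin's collar, on its axis, 46 from the tip: it rests on the bar's top face when the pin is fully home.
- tape_roll: Bystander: cardboard-coloured tape roll lying flat, 48 across, 18 high. Origin: centre of its underside.
- jar: Bystander: small upright jar, 34 across, 50 high. Origin: centre of its underside.
- spray_can: Bystander: upright spray can, 56 across, 120 high. Origin: centre of its underside.
- tape_measure: Bystander: tape measure standing on edge, 70 by 36, 66 high. Origin: centre of its underside.
- screwdriver: Bystander: screwdriver lying on the bench near the arm.
- wrench: Bystander: wrench lying on the bench near the arm.
There are look-alikes about, which are no part of the job. Leave any green look-alike of the part that bears faulty_b_mid alone.

How it is judged (in metres and radians):
On the way, in this order (a step that is already met when the one before it is completed fails the run):
1. every yellow-tagged pack lies in the lock tray while the bar is still swung open (x of sealed_a_mid in the frame of lock_tray between -0.07 and 0.07 m and y of sealed_a_mid in the frame of lock_tray between -0.075 and 0.075 m and z of each of sealed_a_mid, sealed_b_mid, sealed_c_mid in the frame of lock_tray below 0.035 m and angle between each of sealed_a_mid, sealed_b_mid, sealed_c_mid's own z axis and vertical below 0.2 rad and x of sealed_b_mid in the frame of lock_tray between -0.07 and 0.07 m and y of sealed_b_mid in the frame of lock_tray between -0.075 and 0.075 m and x of sealed_c_mid in the frame of lock_tray between -0.07 and 0.07 m and y of sealed_c_mid in the frame of lock_tray between -0.075 and 0.075 m and value of joint bar above 0.5 rad), for 0.2 s.
2. the bar is swung across and its hole is over the lug's hole (horizontal distance between bar_hole and lug_hole below 0.004 m), for 0.2 s.
3. the pin is through both holes, its collar on the bar (horizontal distance between pin_collar and lug_hole below 0.005 m and z of pin_collar in the frame of bar_hole between -0.004 and 0.004 m and angle between the z axis of pin_collar and the z axis of lock_tray, either way round below 0.1 rad), for 0.2 s.
At the end, for the whole second after the job is handed in: Yellow-tagged packs flat (0.2 rad) on the lock tray's floor, red-tagged ones on the return tray's, centres inside; bar hole within 4 mm of the lug hole; pin upright through both, collar within 5 mm sideways of the hole and 4 mm of the bar's top; all at rest (all of step 3 and x of sealed_a_mid in the frame of lock_tray between -0.07 and 0.07 m and y of sealed_a_mid in the frame of lock_tray between -0.075 and 0.075 m and z of each of sealed_a_mid, sealed_b_mid, sealed_c_mid in the frame of lock_tray below 0.035 m and angle between each of sealed_a_mid, sealed_b_mid, sealed_c_mid, faulty_a_mid, faulty_b_mid, faulty_c_mid's own z axis and vertical below 0.2 rad and x of sealed_b_mid in the frame of lock_tray between -0.07 and 0.07 m and y of sealed_b_mid in the frame of lock_tray between -0.075 and 0.075 m and x of sealed_c_mid in the frame of lock_tray between -0.07 and 0.07 m and y of sealed_c_mid in the frame of lock_tray between -0.075 and 0.075 m and x of faulty_a_mid in the frame of return_tray between -0.095 and 0.095 m and y of faulty_a_mid in the frame of return_tray between -0.05 and 0.05 m and z of each of faulty_a_mid, faulty_b_mid, faulty_c_mid in the frame of return_tray below 0.035 m and x of faulty_b_mid in the frame of return_tray between -0.095 and 0.095 m and y of faulty_b_mid in the frame of return_tray between -0.05 and 0.05 m and x of faulty_c_mid in the frame of return_tray between -0.095 and 0.095 m and y of faulty_c_mid in the frame of return_tray between -0.05 and 0.05 m and horizontal distance between bar_hole and lug_hole below 0.004 m and linear speed of each of sealed_a, sealed_b, sealed_c, faulty_a, faulty_b, faulty_c, pin below 0.03 m/s); the robot touches nothing.
It fails at once if a bystander is moved more than 5 cm (distance of any of tape_roll, jar, spray_can, tape_measure, screwdriver, wrench from where it was at the start of the episode above 0.05 m).
It fails at once if a pack is let go with its centre more than 9 cm above the bench ((height (world z) of sealed_a_mid above 0.09 m and contact force between sealed_a and the fingers below 0.01 N) or (height (world z) of sealed_b_mid above 0.09 m and contact force between sealed_b and the fingers below 0.01 N) or (height (world z) of sealed_c_mid above 0.09 m and contact force between sealed_c and the fingers below 0.01 N) or (height (world z) of faulty_a_mid above 0.09 m and contact force between faulty_a and the fingers below 0.01 N) or (height (world z) of faulty_b_mid above 0.09 m and contact force between faulty_b and the fingers below 0.01 N) or (height (world z) of faulty_c_mid above 0.09 m and contact force between faulty_c and the fingers below 0.01 N)).
Of sealed_a, sealed_b, sealed_c only 2 to 3 are there at a start; the rules pass over those that are not, and their reading is None.
Of faulty_a, faulty_b, faulty_c only 2 to 3 are there at a start; the rules pass over those that are not, and their reading is None.
At some moment in a run one of sealed_a, sealed_b, sealed_c, faulty_a, faulty_b, faulty_c may be knocked a few centimetres aside while the robot is not near it.
It also fails if it takes over 210 s, if anything falls off the work surface, if the arm or the gripper's body presses on something with over 40 N, if the wrist force passes 120 N, or if a joint passes its speed limit or range.

### The arm

A 7-joint arm with a two-finger parallel gripper is mounted at the origin on the work surface. World frame = base frame: x ahead of the robot, y to its left, z up, the work surface at z = 0. Lengths are in mm, angles in rad, forces in N, time in s.
With the tool pointing down it reaches from about 425 to 875 mm from the base axis. Payload 9.9 kg.
Tool frame: the origin (TCP) lies at the centre of the arm's flange, where the gripper is bolted on; the fingertips stand 173 mm ahead of it and the grasp point (between the pads) lies 155 mm ahead of it; z points along the fingers, y is the line along which they close (so a half turn about z gives the same grasp; the last joint's range is limited). The gripper opens to 85 mm and grips with 20 to 120 N. Pads are 22 mm wide; open, the fingers measure 114 mm over their backs; the gripper's body (76 mm by 85 mm) begins 54 mm behind the grasp point. The pads swing forward as they close: fully open they stand 13 mm farther back than shut.
Start: joints at [1.027, 0.576, 0.025, 1.437, -0.015, 1.129, -0.057], TCP at [299.55, -604.9, 404.689] pointing down, gripper open.
Joint ranges: [-2.76, 2.76], [-0.34, 2.15], [-1.52, 1.57], [0.19, 2.46], [-1.09, 4.23], [0.17, 1.99], [-2.82, 2.82]. Speed limits (rad/s): [2.22, 2.22, 3.01, 3.01, 3.14, 3.14, 3.14].

### API

Orientations are given as a unit quaternion [w, x, y, z].
In Python, from bench import * gives the robot as it stands.
- The arm moves only by the tool drive_tool, never from a script. Its argument "steps" is a list that holds one entry, the list of rows, each a list of 7 numbers: the shift along the tool's x, y, z normalised to -1 to 1, where 1 is 0.1 m, then the turn, a rotation vector about the tool's x, y, z normalised to -1 to 1, where 1 is 30 degrees, then the finger opening in mm, from 0 to 85.4. In form: [[[x, y, z, rx, ry, rz, grip], ...]]. A call has 1 to 12 rows; each row is the pose to reach, as a shift and turn from the pose commanded when the call began, along the tool's axes at that moment; what a row does not reach only later rows make up. A row lasts 1/12 s, in which the tool goes at most 41.7 mm and 7.16 degrees, less where a joint would pass 70% of its speed; a pose out of reach is approached as far as the arm can. A call with a number of a shift or a turn outside -1 to 1 is refused whole. A call with a gripper value outside its range is refused whole. The fingers move at their own pace and stop on an object; the grip force is fixed at half the most. Time passes only in rows, so rows that repeat a pose let the fingers close. It gives the time, the measured TCP pose, the force, the opening and the grip force at its end, in the units of the state.
- get_state(): the state, without advancing time (a new reading comes with each control period).
- snapshot(name): name is "scene" or "top"; returns the picture (480x640x3 uint8, red, green, blue); there is no depth.
- get_calibration(name): a dict with "fx", "fy", "cx", "cy" (pixels), "T" (4x4, takes a point from camera to world coordinates). Camera axes: x right, y up, looking along -z (the intrinsics and any distortion apply to the point x, -y, -z); pixel columns grow to the right and rows downward; lengths in mm; the calibration is good to about 2 mm. A picture is of the moment at which its call begins. get_calibration takes no time and is no camera call.
- finish_job(): hands the job in; it is judged then, once.
The state is a dict: "t": time; "qpos": joint angles; "joint_velocities": joint speeds; "joint_efforts": joint torques, N m; "position": TCP position; "tool_rot": TCP orientation; "contact_force": force on the tool from outside, world axes, zero at the start; "moment": the same for the moment, N m; "width": finger opening in mm; "finger_force": force on a finger pad.
Only numpy, scipy, OpenCV 4.12 (cv2) and the standard library are available. Lean on these libraries where they do the work, as an engineer would, in place of code of your own. Each camera call takes 0.05 s, during which the arm holds its last target. There are 200 camera calls.

## Working session

There is one attempt and no reset: what is moved stays moved. The work goes in short steps, Python scripts to look and compute and a tool call to move; the robot and the scene stay as the last step left them, time stands still between calls to the robot, and variables do not carry over. Pictures are saved under pics/ and viewed, at most 14 in all, crops included, and the job is handed in when it is done.

Besides the shell and the picture viewer there is one more tool, called after ">>>" as name(argument=value, ...) on one line, values as JSON. drive_tool: Moves the arm, as the interface text tells. Scaled input: -1 to 1 covers 0.1 m each way for a shift and 30 degrees each way for a turn. Its arguments: {"type":"object","properties":{"steps":{"type":"array"}},"required":["steps"]}

```bash
mkdir -p pics; ls; python3 - <<'E'
from bench import *
import cv2
for n in("scene","top"):
    im=snapshot(n); cv2.imwrite(f"pics/{n}0.png",im[:,:,::-1]); c=get_calibration(n); print(n,c)
print(get_state())
E
```

```text
pics
scene {'fx': 616.4794951198792, 'fy': 616.4794951198792, 'cx': 324.50515480401646, 'cy': 228.6304208491071, 'T': array([[-3.73987591e-01, -6.45496382e-01,  6.65933707e-01,
         1.35695993e+03],
       [ 9.27395252e-01, -2.66824323e-01,  2.62188533e-01,
         3.05129313e+02],
       [ 8.44556083e-03,  7.15639017e-01,  6.98419265e-01,
         1.01639894e+03],
       [ 0.00000000e+00,  0.00000000e+00,  0.00000000e+00,
         1.00000000e+00]])}
top {'fx': 558.1909445624932, 'fy': 558.1909445624932, 'cx': 310.54495597200025, 'cy': 247.54458148216742, 'T': array([[ 2.68873138e-03,  9.94963787e-01, -1.00198968e-01,
         3.51452444e+02],
       [-9.99996379e-01,  2.66407135e-03, -3.79915297e-04,
        -2.42351510e+01],
       [-1.11064761e-04,  1.00199627e-01,  9.94967347e-01,
         1.37898724e+03],
       [ 0.00000000e+00,  0.00000000e+00,  0.00000000e+00,
         1.00000000e+00]])}
{'t': 0.1, 'qpos': array([ 1.02720603,  0.57643303,  0.02483347,  1.43782152, -0.01501313,
        1.12897862, -0.05650237]), 'joint_velocities': array([-0.00024429, -0.00125471, -0.00029149, -0.00194332,  0.00043628,
        0.00103394, -0.00142535]), 'joint_efforts': array([ 4.86376826e-03, -7.67307758e+01,  2.25752302e+00, -2.86605173e+01,
        1.59164413e-02,  8.60977307e-03,  6.79978211e-05]), 'position': array([ 299.50037705, -604.7553662 ,  403.93934052]), 'tool_rot': array([-7.02336670e-04,  9.73685912e-01,  2.27892990e-01, -1.92317862e-04]), 'contact_force': array([-0.21376655,  0.34917959,  0.07249406]), 'moment': array([-0.01242915, -0.01687249,  0.05445177]), 'finger_force': 0.0, 'width': 85.03294593903323}
```

View pics/top0.png

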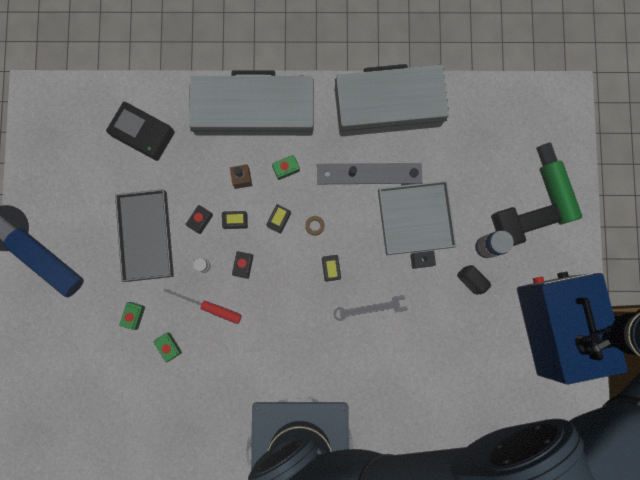

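View pics/scene0.png

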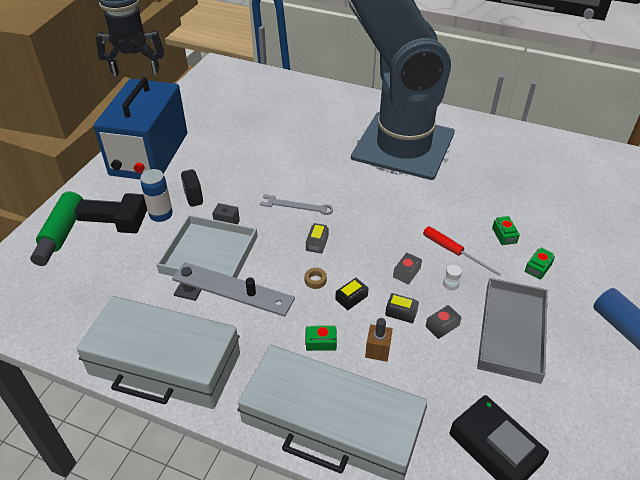

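The top view shows yellow packs at about (235,219), (279,218) and (331,267), and red packs at (199,219) and (243,264). Three green look-alikes are at (286,167), (131,316) and (167,347). The lock tray is at (417,218), with the lug at (423,259), the bar hole at about (327,174) and the pin at (240,170). The return tray is at (145,235).

```bash
cat > h.py <<'E'
from bench import *
import cv2, numpy as np
def ray(n,u,v):
    c=get_calibration(n); T=np.array(c["T"])
    d=T[:3,:3]@np.array([(u-c["cx"])/c["fx"],-(v-c["cy"])/c["fy"],-1.0])
    return T[:3,3],d/np.linalg.norm(d)
def plane(n,u,v,z):
    o,d=ray(n,u,v); return o+d*(z-o[2])/d[2]
def proj(n,p):
    c=get_calibration(n); T=np.array(c["T"]); q=T[:3,:3].T@(np.array(p)-T[:3,3])
    return c["cx"]-c["fx"]*q[0]/q[2], c["cy"]+c["fy"]*q[1]/q[2]
def tri(a,b):
    (o1,d1),(o2,d2)=ray("top",*a),ray("scene",*b)
    s=np.linalg.lstsq(np.c_[d1,-d2],o2-o1,rcond=None)[0]
    p,q=o1+s[0]*d1,o2+s[1]*d2
    return (p+q)/2,np.linalg.norm(p-q)
def blobs(m,lo):
    n,l,s,c=cv2.connectedComponentsWithStats(m.astype(np.uint8)); return [(c[i],s[i,4],l==i) for i in range(1,n) if s[i,4]>=lo]
def tags(n,im):
    hsv=cv2.cvtColor(im,cv2.COLOR_RGB2HSV); H,S,V=cv2.split(hsv); out=[]
    for col,m in(("Y",(H>22)&(H<36)&(S>130)&(V>90)),("R",((H<8)|(H>172))&(S>130)&(V>80))):
        for c,a,mm in blobs(m,25):
            if a>600: continue
            ring=cv2.dilate(mm.astype(np.uint8),np.ones((7,7)))>0
            ring&=~(cv2.dilate(mm.astype(np.uint8),np.ones((3,3)))>0)
            g=((H>45)&(H<75)&(S>100))[ring].mean(); dark=(V<90)[ring].mean()
            if g>.3 or dark<.5: continue
            out.append((col,c,a,mm))
    return out
def packs(im):
    hsv=cv2.cvtColor(im,cv2.COLOR_RGB2HSV); dark=(hsv[:,:,2]<95)
    for col,c,a,mm in tags("top",im):
        p=plane("top",*c,36)
        body=(dark|(cv2.dilate(mm.astype(np.uint8),np.ones((5,5)))>0)).astype(np.uint8)
        n,l=cv2.connectedComponents(body); b=(l==l[int(c[1]),int(c[0])])
        def yaw(mask,z):
            ct=max(cv2.findContours(mask.astype(np.uint8),cv2.RETR_EXTERNAL,cv2.CHAIN_APPROX_NONE)[0],key=cv2.contourArea)
            w=np.array([plane("top",*q[0],z)[:2] for q in ct],np.float32); (cx,cy),(x,y),an=cv2.minAreaRect(w)
            if x<y: an+=90; x,y=y,x
            return round((an+90)%180-90,1),round(x),round(y)
        print(col,"px",c.round(1),"xy",p[:2].round(1),"tag",yaw(mm,36),"body",yaw(b,18))
E
python3 - <<'E'
from h import *
t=snapshot("top");s=snapshot("scene")
packs(t)
for x in tags("scene",s): print(x[0],x[1].round(1),x[2],plane("scene",*x[1],36)[:2].round(1))
cv2.imwrite("pics/t1.png",cv2.resize(t[150:290,310:470,::-1],None,fx=4.5,fy=4,interpolation=cv2.INTER_CUBIC))
cv2.imwrite("pics/s1.png",cv2.resize(s[190:360,150:410,::-1],None,fx=3,fy=3,interpolation=cv2.INTER_CUBIC))
E
```

```text
Y px [278.6 215.8] xy [564.   54.1] tag (-25.9, 36, 17) body (-26.0, 62, 42)
Y px [234.7 218.3] xy [557.6 160.8] tag (-89.8, 37, 20) body (-89.8, 62, 42)
R px [197.9 216.9] xy [561.  250.3] tag (1.3, 20, 19) body (-32.5, 61, 46)
R px [241.5 262.9] xy [449.1 142.7] tag (0.8, 19, 17) body (-10.5, 61, 43)
Y [317. 231.] 120 [435.8 -75.7]
Y [350.8 287.4] 170 [563.3  52.7]
Y [401.1 300.9] 169 [557.9 160. ]
R [407.3 262. ] 58 [449.5 141.1]
R [443.3 315.4] 73 [561.5 248.7]
```

View pics/t1.png

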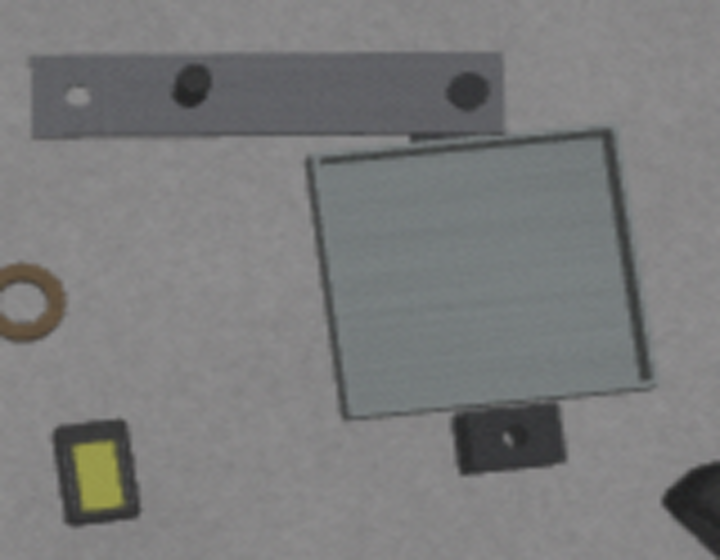

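View pics/s1.png

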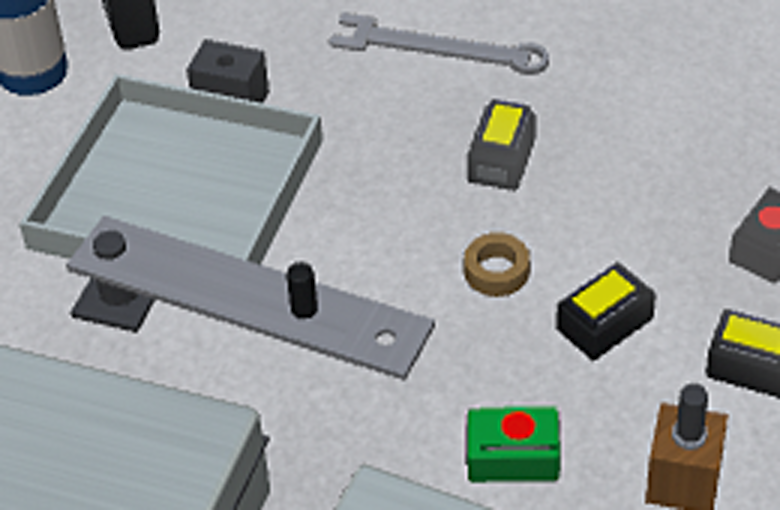

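```bash
sed -i 's/V<90)\[ring\]/V<125)[ring]/; s/,2\]<95/,2]<100/' h.py; python3 - <<'E'
from h import *
t=snapshot("top");s=snapshot("scene")
packs(t)
T=lambda x,y:(310+(x+.5)/4.5-.5,150+(y+.5)/4-.5)
S=lambda x,y:(150+(x+.5)/3-.5,190+(y+.5)/3-.5)
for nm,a,b,z in(("lug",(514,437),(226,61),44),("barhole",(77,96),(385,338),52),("pivot",(468,91),(110,243),56),("knobtop",(199,77),(301,268),92)):
    a,b=T(*a),S(*b); print(nm,plane("top",*a,z).round(1),plane("scene",*b,z).round(1),[np.round(q,1) for q in tri(a,b)])
P=[plane("top",*T(*c),28)[:2].round(1) for c in((308,157),(608,130),(652,386),(345,418))]; print("tray corners",P,np.mean(P,0))
cv2.imwrite("pics/t2.png",cv2.resize(t[155:290,105:265,::-1],None,fx=4.5,fy=4.4,interpolation=cv2.INTER_CUBIC))
E
```

```text
Y px [278.4 216.1] xy [563.3  54.8] tag (-27.9, 36, 19) body (-26.0, 62, 42)
Y px [234.7 218.3] xy [557.7 160.8] tag (-89.8, 37, 20) body (-89.8, 62, 42)
R px [197.9 216.8] xy [561.1 250.4] tag (-62.8, 19, 19) body (-32.5, 61, 46)
R px [241.5 262.9] xy [449.1 142.7] tag (0.8, 19, 17) body (-10.5, 62, 43)
lug [ 459.3 -295.6   44. ] [ 460.7 -297.    44. ] [array([ 459.7, -296.6,   43.2]), np.float64(1.8)]
barhole [665.1 -62.4  52. ] [668.  -63.9  52. ] [array([666.1, -63.6,  49.8]), np.float64(2.4)]
pivot [ 667.8 -272.1   56. ] [ 667.1 -274.2   56. ] [array([ 667.8, -272.6,   57.3]), np.float64(1.5)]
knobtop [ 667.2 -125.    92. ] [ 664.2 -124.8   92. ] [array([ 666.3, -124.2,   94.6]), np.float64(1.3)]
tray corners [array([ 632.9, -189.3]), array([ 650.2, -353.6]), array([ 491.9, -374. ]), array([ 471.9, -207.8])] [ 561.725 -281.175]
```

View pics/t2.png

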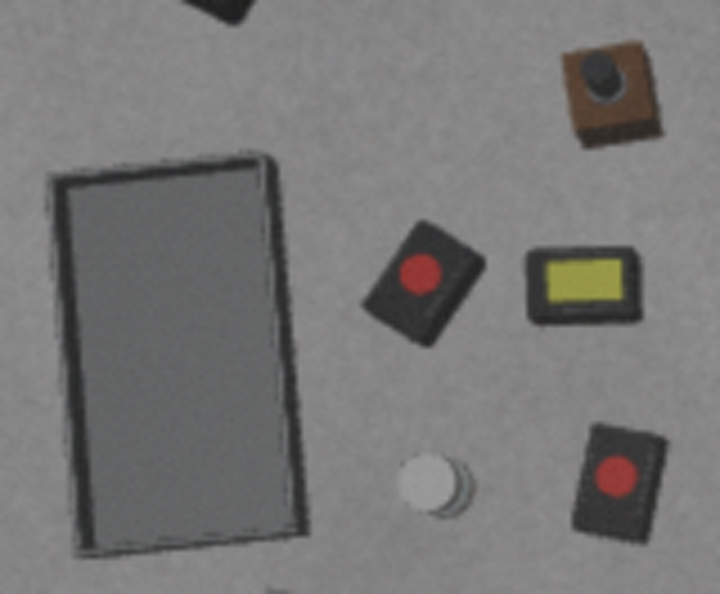

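The return tray rim corners in this crop are at about (55,175), (270,157), (305,533) and (82,553). The pin head top is near (600,66).

```bash
sed -i 's/H>22)&(H<36)&(S>130)&(V>90)/H>20)\&(H<38)\&(S>110)\&(V>80)/; s/dark<.5/dark<.3/' h.py; python3 - <<'E'
from h import *
t=snapshot("top")
packs(t)
T=lambda x,y:(105+(x+.5)/4.5-.5,155+(y+.5)/4.4-.5)
S=lambda x,y:(150+(x+.5)/3-.5,190+(y+.5)/3-.5)
for nm,a,b,z in(("pintop",(600,66),(693,392),94),("collar",(606,83),(690,432),52)):
    a,b=T(*a),S(*b); print(nm,plane("top",*a,z).round(1),plane("scene",*b,z).round(1),[np.round(q,1) for q in tri(a,b)])
P=[plane("top",*T(*c),30)[:2].round(1) for c in((55,175),(270,157),(305,533),(82,553))]; print("ret corners",P,np.mean(P,0))
P=[plane("top",*T(*c),50)[:2].round(1) for c in((562,55),(640,43),(655,127),(578,134))]; print("stand",P,np.mean(P,0))
hsv=cv2.cvtColor(t,cv2.COLOR_RGB2HSV); print(hsv[262:273:2,331], hsv[267,322:342:2])
E
```

```text
Y px [278.3 216. ] xy [563.5  54.9] tag (-25.9, 38, 21) body (-26.0, 63, 42)
Y px [234.7 218.1] xy [558.1 160.9] tag (-89.8, 37, 20) body (-89.8, 62, 42)
Y px [331.4 268.6] xy [435.9 -74.1] tag (8.0, 38, 20) body (8.0, 62, 42)
R px [198.  216.8] xy [561.  250.3] tag (1.4, 20, 19) body (-32.5, 61, 46)
R px [241.5 262.9] xy [449.1 142.7] tag (0.8, 19, 17) body (-10.4, 62, 43)Traceback (most recent call last):
  File "<stdin>", line 3, in <module>
  File "h.py", line 41, in packs
    print(col,"px",c.round(1),"xy",p[:2].round(1),"tag",yaw(mm,36),"body",yaw(b,18))
                                                                          ~~~^^^^^^
  File "h.py", line 38, in yaw
    w=np.array([plane("top",*q[0],z)[:2] for q in ct],np.float32); (cx,cy),(x,y),an=cv2.minAreaRect(w)
                ~~~~~^^^^^^^^^^^^^^^
  File "h.py", line 8, in plane
    o,d=ray(n,u,v); return o+d*(z-o[2])/d[2]
        ~~~^^^^^^^
  File "h.py", line 4, in ray
    c=get_calibration(n); T=np.array(c["T"])
ValueError: time passes only in moves, steps and waits
```

```bash
sed -i 's/^def ray/from functools import lru_cache\nget_calibration=lru_cache(get_calibration)\ndef ray/; s/^        p=plane("top",\*c,36)/&\n        if p[1]<-400: continue/' h.py; python3 - <<'E'
from h import *
t=snapshot("top")
packs(t)
T=lambda x,y:(105+(x+.5)/4.5-.5,155+(y+.5)/4.4-.5)
S=lambda x,y:(150+(x+.5)/3-.5,190+(y+.5)/3-.5)
for nm,a,b,z in(("pintop",(600,66),(693,392),94),("collar",(606,83),(690,432),52)):
    a,b=T(*a),S(*b); print(nm,plane("top",*a,z).round(1),plane("scene",*b,z).round(1),[np.round(q,1) for q in tri(a,b)])
P=[plane("top",*T(*c),30)[:2].round(1) for c in((55,175),(270,157),(305,533),(82,553))]; print("ret corners",P,np.mean(P,0))
P=[plane("top",*T(*c),50)[:2].round(1) for c in((562,55),(640,43),(655,127),(578,134))]; print("stand",P,np.mean(P,0))
E
```

```text
Y px [278.4 216. ] xy [563.6  54.8] tag (-25.9, 38, 21) body (-26.0, 63, 42)
Y px [234.7 218.1] xy [558.1 160.9] tag (-89.8, 37, 20) body (-89.8, 62, 42)
Y px [331.4 268.5] xy [436. -74.] tag (0.2, 36, 22) body (8.0, 62, 42)
R px [197.8 216.8] xy [561.  250.5] tag (1.4, 20, 19) body (-32.5, 61, 46)
R px [241.5 262.9] xy [449.1 142.7] tag (0.8, 19, 17) body (-10.4, 62, 43)
pintop [664.2 147.1  94. ] [664.1 146.8  94. ] [array([664.2, 147. ,  94.2]), np.float64(0.3)]
collar [664.9 149.3  52. ] [663.4 147.8  52. ] [array([664.6, 148.6,  53.9]), np.float64(1.1)]
ret corners [array([617.1, 451.7]), array([627.6, 334.8]), array([417.9, 310. ]), array([406.6, 429.3])] [517.3  381.45]
stand [array([681.1, 173.6]), array([687.9, 131.6]), array([640.8, 122.9]), array([636.8, 164.2])] [661.65  148.075]
```

```bash
cat > go.py <<'E'
# usage: go.py x y zgrasp psi [x y z psi ...] ; prints, per call, the tool-axis shift and rz in move units
import sys; from bench import *; import numpy as np
from scipy.spatial.transform import Rotation as R
s=get_state(); w,x,y,z=s["tool_rot"]; r=R.from_quat([x,y,z,w]).as_matrix()
p=np.array(s["position"]); psi=np.degrees(np.arctan2(r[1,0],r[0,0]))
print("t",round(s["t"],1),"pos",p.round(1),"zg",round(p[2]-155,1),"psi",round(psi,1),"tilt",np.degrees([r[0,2],r[1,2]]).round(2),"w",round(s["width"],1),"ff",round(s["finger_force"],1),"F",np.round(s["contact_force"],1))
a=list(map(float,sys.argv[1:]))
for i in range(0,len(a),4):
    t=np.array([a[i],a[i+1],a[i+2]+155]); tp=a[i+3]
    d=t-p; dp=(tp-psi+180)%360-180
    n=1
    while 1:
        ok=True; out=[]; 
        for k in range(n):
            q=np.radians(psi+dp*k/n); D=d/n
            v=np.array([D[0]*np.cos(q)+D[1]*np.sin(q), D[0]*np.sin(q)-D[1]*np.cos(q), -D[2]])/100
            out.append((*v.round(3),round(-dp/n/30,3)))
            ok&=(abs(v).max()<=1 and abs(dp/n)<=29.9)
        if ok: break
        n+=1
    print("->",a[i:i+4]); [print("  [%.3f,%.3f,%.3f,0,0,%.3f]"%o) for o in out]
    p=t; psi=psi+dp
E
python3 go.py 350 -420 249 8  436 -75 150 8
```

```text
t 0.4 pos [ 299.6 -604.9  404.6] zg 249.6 psi 26.3 tilt [-0.01  0.01] w 85.9 ff 0.0 F [-0.3  0.2 -0.4]
-> [350.0, -420.0, 249.0, 8.0]
  [0.636,-0.716,0.003,0,0,0.306]
  [0.514,-0.809,0.003,0,0,0.306]
-> [436.0, -75.0, 150.0, 8.0]
  [0.333,-0.824,0.248,0,0,-0.000]
  [0.333,-0.824,0.248,0,0,-0.000]
  [0.333,-0.824,0.248,0,0,-0.000]
  [0.333,-0.824,0.248,0,0,-0.000]
```

>>> drive_tool(steps=[[[0.636,-0.716,0,0,0,0.306,70],[0.636,-0.716,0,0,0,0.306,70],[0.636,-0.716,0,0,0,0.306,70],[0.636,-0.716,0,0,0,0.306,70]]])

```text
t: 0.73
position: [327.0, -508.8, 405.2]
tool_rot: [-0.001, 0.988, 0.152, 0.001]
contact_force: [0.9, 0.1, -0.4]
width: 70.2
finger_force: 0.0
```

>>> drive_tool(steps=[[[0.514,-0.809,0,0,0,0.306,70],[0.514,-0.809,0,0,0,0.306,70],[0.514,-0.809,0,0,0,0.306,70],[0.514,-0.809,0,0,0,0.306,70]]])

```text
t: 1.07
position: [351.7, -417.0, 405.1]
tool_rot: [-0.001, 0.997, 0.072, 0.0]
contact_force: [0.2, -0.8, 0.7]
width: 70.1
finger_force: 0.0
```

```bash
python3 go.py 436 -75 150 8
```

```text
t 1.1 pos [ 351.7 -417.   405.1] zg 250.1 psi 8.3 tilt [0.05 0.07] w 70.1 ff 0.0 F [ 0.2 -0.8  0.7]
-> [436.0, -75.0, 150.0, 8.0]
  [0.332,-0.816,0.250,0,0,0.003]
  [0.331,-0.816,0.250,0,0,0.003]
  [0.330,-0.816,0.250,0,0,0.003]
  [0.329,-0.817,0.250,0,0,0.003]
```

>>> drive_tool(steps=[[[0.33,-0.816,0.25,0,0,0,70],[0.33,-0.816,0.25,0,0,0,70],[0.33,-0.816,0.25,0,0,0,70]]])

```text
t: 1.32
position: [372.5, -330.3, 378.4]
tool_rot: [-0.002, 0.997, 0.072, -0.0]
contact_force: [-0.3, 0.2, 0.1]
width: 69.7
finger_force: 0.0
```

>>> drive_tool(steps=[[[0.33,-0.816,0.25,0,0,0,70],[0.33,-0.816,0.25,0,0,0,70],[0.33,-0.816,0.25,0,0,0,70]]])

```text
t: 1.57
position: [393.9, -244.8, 353.4]
tool_rot: [-0.002, 0.997, 0.073, -0.001]
contact_force: [-0.7, 1.0, -0.5]
width: 70.0
finger_force: 0.0
```

>>> drive_tool(steps=[[[0.33,-0.816,0.25,0,0,0,70],[0.33,-0.816,0.25,0,0,0,70],[0.33,-0.816,0.25,0,0,0,70]]])

```text
t: 1.82
position: [415.5, -159.4, 328.6]
tool_rot: [-0.001, 0.997, 0.073, -0.0]
contact_force: [0.1, 0.8, 1.1]
width: 69.7
finger_force: 0.0
```

>>> drive_tool(steps=[[[0.33,-0.816,0.25,0,0,0,70],[0.33,-0.816,0.25,0,0,0,70],[0.33,-0.816,0.25,0,0,0,70],[0.33,-0.816,0.25,0,0,0,70],[0.33,-0.816,0.25,0,0,0,70]]])

```text
t: 2.23
position: [435.9, -79.1, 304.6]
tool_rot: [0.0, 0.998, 0.07, -0.0]
contact_force: [-0.3, -0.9, 0.5]
width: 70.0
finger_force: 0.0
```

```bash
python3 go.py 436 -75 24 8
```

```text
t 2.2 pos [435.9 -79.1 304.6] zg 149.6 psi 8.1 tilt [-0.02 -0.03] w 70.0 ff 0.0 F [-0.3 -0.9  0.5]
-> [436.0, -75.0, 24.0, 8.0]
  [0.003,-0.020,0.628,0,0,0.001]
  [0.003,-0.020,0.628,0,0,0.001]
```

>>> drive_tool(steps=[[[0,-0.04,0.63,0,0,0,70],[0,-0.04,0.63,0,0,0,70],[0,-0.04,0.63,0,0,0,70]]])

```text
t: 2.48
position: [433.8, -76.1, 239.2]
tool_rot: [-0.0, 0.998, 0.069, -0.002]
contact_force: [-0.7, 0.4, -0.1]
width: 69.9
finger_force: 0.0
```

>>> drive_tool(steps=[[[0,0,0.3,0,0,0,70],[0,0,0.63,0,0,0,70],[0,0,0.63,0,0,0,70],[0,0,0.63,0,0,0,30],[0,0,0.63,0,0,0,30],[0,0,0.63,0,0,0,30],[0,0,0.63,0,0,0,30],[0,0,0.63,0,0,0,30],[0,0,0.63,0,0,0,30],[0,0,0.63,0,0,0,30]]])

```text
t: 3.32
position: [435.2, -75.1, 180.9]
tool_rot: [0.0, 0.998, 0.069, 0.002]
contact_force: [-1.4, -1.3, 11.2]
width: 38.7
finger_force: 61.9
```

```bash
python3 go.py 436 -75 150 8 521 -250 150 6.5 516 -247 30 6.5
```

```text
t 3.3 pos [435.2 -75.1 180.9] zg 25.9 psi 7.9 tilt [ 0.19 -0.04] w 38.7 ff 61.9 F [-1.4 -1.3 11.2]
-> [436.0, -75.0, 150.0, 8.0]
  [0.004,0.000,-0.620,0,0,-0.001]
  [0.004,0.000,-0.620,0,0,-0.001]
-> [521.0, -250.0, 150.0, 6.5]
  [0.299,0.926,-0.000,0,0,0.025]
  [0.311,0.922,-0.000,0,0,0.025]
-> [516.0, -247.0, 30.0, 6.5]
  [-0.023,-0.018,0.600,0,0,-0.000]
  [-0.023,-0.018,0.600,0,0,-0.000]
```

>>> drive_tool(steps=[[[0,0,-0.1,0,0,0,30],[0,0,-0.9,0,0,0,30],[0,0,-0.9,0,0,0,30],[0,0,-0.9,0,0,0,30]]])

```text
t: 3.65
position: [436.0, -75.0, 275.5]
tool_rot: [0.001, 0.998, 0.069, 0.005]
contact_force: [0.6, -0.7, -1.1]
width: 38.8
finger_force: 61.7
```

>>> drive_tool(steps=[[[0.29,0.92,-0.2,0,0,0.025,30],[0.29,0.92,-0.2,0,0,0.025,30],[0.29,0.92,-0.2,0,0,0.025,30]]])

```text
t: 3.9
position: [478.0, -166.2, 292.0]
tool_rot: [0.002, 0.998, 0.062, 0.003]
contact_force: [1.1, -0.9, -2.4]
width: 38.9
finger_force: 61.7
```

>>> drive_tool(steps=[[[0.29,0.92,0,0,0,0.025,30],[0.29,0.92,0,0,0,0.025,30],[0.29,0.92,0,0,0,0.025,30],[0.29,0.92,0,0,0,0.025,30],[0.29,0.92,0,0,0,0.025,30]]])

```text
t: 4.32
position: [516.3, -250.2, 289.7]
tool_rot: [0.0, 0.998, 0.056, 0.0]
contact_force: [-0.6, 0.7, -1.5]
width: 38.2
finger_force: 61.7
```

```bash
python3 go.py 517 -249 30.5 6.5
```

```text
t 4.3 pos [ 516.3 -250.2  289.7] zg 134.7 psi 6.4 tilt [ 0.05 -0.03] w 38.2 ff 61.7 F [-0.6  0.7 -1.5]
-> [517.0, -249.0, 30.5, 6.5]
  [0.004,-0.006,0.521,0,0,-0.002]
  [0.004,-0.006,0.521,0,0,-0.002]
```

>>> drive_tool(steps=[[[0,0,0.4,0,0,0,30],[0,0,0.8,0,0,0,30],[0,0,0.88,0,0,0,30],[0,0,0.88,0,0,0,30],[0,0,0.88,0,0,0,30]]])

```text
t: 4.73
position: [516.9, -248.7, 201.9]
tool_rot: [-0.0, 0.998, 0.057, -0.0]
contact_force: [-0.1, 0.1, -1.1]
width: 38.8
finger_force: 61.6
```

```bash
python3 go.py 517 -249 30 6.5
```

```text
t 4.7 pos [ 516.9 -248.7  201.9] zg 46.9 psi 6.5 tilt [-0.01  0.01] w 38.8 ff 61.6 F [-0.1  0.1 -1.1]
-> [517.0, -249.0, 30.0, 6.5]
  [0.001,0.003,0.169,0,0,0.001]
```

>>> drive_tool(steps=[[[0,0,0.08,0,0,0,30],[0,0,0.16,0,0,0,30],[0,0,0.165,0,0,0,30],[0,0,0.165,0,0,0,30],[0,0,0.165,0,0,0,47],[0,0,0.165,0,0,0,47],[0,0,0.165,0,0,0,47],[0,0,-0.1,0,0,0,47],[0,0,-0.5,0,0,0,47],[0,0,-0.9,0,0,0,47],[0,0,-0.9,0,0,0,47],[0,0,-0.9,0,0,0,47]]])

```text
t: 5.73
position: [517.2, -249.5, 293.2]
tool_rot: [0.001, 0.998, 0.056, 0.002]
contact_force: [-0.1, 1.3, -0.9]
width: 47.3
finger_force: 0.0
```

```bash
python3 go.py 563.5 54.3 140 -26; python3 -c "
from h import *
packs(snapshot('top'))"
```

```text
t 5.7 pos [ 517.2 -249.5  293.2] zg 138.2 psi 6.5 tilt [ 0.26 -0.1 ] w 47.3 ff 0.0 F [-0.1  1.3 -0.9]
-> [563.5, 54.3, 140.0, -26.0]
  [0.201,-0.742,-0.004,0,0,0.271]
  [0.094,-0.763,-0.004,0,0,0.271]
  [-0.015,-0.768,-0.004,0,0,0.271]
  [-0.123,-0.758,-0.004,0,0,0.271]
Y px [278.4 216. ] xy [563.6  54.8] tag (-25.9, 38, 21) body (-26.0, 62, 42)
Y px [234.7 218.1] xy [558.1 160.9] tag (-89.8, 37, 20) body (-89.8, 62, 42)
Y px [403.8 239.1] xy [ 507.7 -249.6] tag (-89.8, 20, 17) body (-30.8, 901, 420)
R px [197.9 216.8] xy [561.1 250.4] tag (-62.8, 19, 19) body (-32.5, 61, 46)
R px [241.5 262.9] xy [449.1 142.7] tag (0.8, 19, 17) body (-10.5, 61, 43)
```

>>> drive_tool(steps=[[[0.2,-0.742,0,0,0,0.271,65],[0.2,-0.742,0,0,0,0.271,65],[0.2,-0.742,0,0,0,0.271,65]]])

```text
t: 6.03
position: [529.2, -165.7, 289.0]
tool_rot: [-0.003, 1.0, -0.011, -0.001]
contact_force: [0.0, 1.3, -0.8]
width: 65.0
finger_force: 0.0
```

>>> drive_tool(steps=[[[0.094,-0.763,0,0,0,0.271,65],[0.094,-0.763,0,0,0,0.271,65],[0.094,-0.763,0,0,0,0.271,65]]])

```text
t: 6.28
position: [540.6, -89.5, 289.0]
tool_rot: [-0.002, 0.997, -0.081, -0.001]
contact_force: [0.4, 0.2, -0.3]
width: 65.1
finger_force: 0.0
```

>>> drive_tool(steps=[[[-0.015,-0.768,0,0,0,0.271,65],[-0.015,-0.768,0,0,0,0.271,65],[-0.015,-0.768,0,0,0,0.271,65]]])

```text
t: 6.53
position: [551.9, -13.5, 289.1]
tool_rot: [-0.002, 0.988, -0.151, -0.001]
contact_force: [0.3, 1.4, -0.1]
width: 64.6
finger_force: 0.0
```

>>> drive_tool(steps=[[[-0.123,-0.758,0,0,0,0.271,65],[-0.123,-0.758,0,0,0,0.271,65],[-0.123,-0.758,0,0,0,0.271,65],[-0.123,-0.758,0,0,0,0.271,65],[-0.123,-0.758,0,0,0,0.271,65]]])

```text
t: 6.95
position: [562.5, 54.3, 289.6]
tool_rot: [0.001, 0.975, -0.224, -0.001]
contact_force: [-0.2, -0.7, -0.4]
width: 64.8
finger_force: 0.0
```

```bash
python3 go.py 563.5 54.3 26 -26
```

```text
t 7.0 pos [562.5  54.3 289.6] zg 134.6 psi -25.9 tilt [-0.12 -0.06] w 64.8 ff 0.0 F [-0.2 -0.7 -0.4]
-> [563.5, 54.3, 26.0, -26.0]
  [0.005,-0.002,0.543,0,0,0.001]
  [0.005,-0.002,0.543,0,0,0.001]
```

>>> drive_tool(steps=[[[0.01,0,0.4,0,0,0,65],[0.01,0,0.9,0,0,0,65],[0.01,0,0.9,0,0,0,65],[0.01,0,0.9,0,0,0,65]]])

```text
t: 7.28
position: [562.5, 52.6, 198.1]
tool_rot: [0.001, 0.974, -0.226, -0.003]
contact_force: [-0.2, -1.1, -0.3]
width: 65.1
finger_force: 0.0
```

>>> drive_tool(steps=[[[0,0,0.18,0,0,0,65],[0,0,0.18,0,0,0,65],[0,0,0.18,0,0,0,30],[0,0,0.18,0,0,0,30],[0,0,0.18,0,0,0,30],[0,0,0.18,0,0,0,30],[0,0,0.18,0,0,0,30],[0,0,0.18,0,0,0,30]]])

```text
t: 7.95
position: [564.4, 53.9, 184.8]
tool_rot: [-0.0, 0.974, -0.225, 0.001]
contact_force: [-1.2, -1.6, 5.4]
width: 38.7
finger_force: 61.2
```

```bash
python3 go.py 563.5 54.3 122 -26 526.5 -329 140 6.5
```

```text
t 8.0 pos [564.4  53.9 184.8] zg 29.8 psi -26.1 tilt [0.14 0.01] w 38.7 ff 61.2 F [-1.2 -1.6  5.4]
-> [563.5, 54.3, 122.0, -26.0]
  [-0.010,-0.000,-0.922,0,0,-0.002]
-> [526.5, -329.0, 140.0, 6.5]
  [0.337,0.902,-0.045,0,0,-0.271]
  [0.206,0.940,-0.045,0,0,-0.271]
  [0.071,0.960,-0.045,0,0,-0.271]
  [-0.065,0.960,-0.045,0,0,-0.271]
```

>>> drive_tool(steps=[[[0,0,-0.1,0,0,0,30],[0,0,-0.5,0,0,0,30],[0,0,-1,0,0,0,30],[0,0,-1,0,0,0,30]]])

```text
t: 8.28
position: [565.3, 53.8, 289.8]
tool_rot: [-0.002, 0.974, -0.226, 0.004]
contact_force: [1.3, 0.2, -1.5]
width: 38.8
finger_force: 61.5
```

>>> drive_tool(steps=[[[0.337,0.902,-0.1,0,0,-0.271,30],[0.337,0.902,-0.1,0,0,-0.271,30],[0.337,0.902,-0.1,0,0,-0.271,30]]])

```text
t: 8.53
position: [553.5, -47.6, 295.1]
tool_rot: [0.002, 0.988, -0.157, 0.001]
contact_force: [-0.7, -1.3, -1.7]
width: 38.9
finger_force: 61.4
```

>>> drive_tool(steps=[[[0.206,0.94,0,0,0,-0.271,30],[0.206,0.94,0,0,0,-0.271,30],[0.206,0.94,0,0,0,-0.271,30]]])

```text
t: 8.78
position: [543.6, -144.5, 294.2]
tool_rot: [0.002, 0.996, -0.088, 0.001]
contact_force: [-1.1, -1.9, -2.1]
width: 38.1
finger_force: 61.4
```

>>> drive_tool(steps=[[[0.071,0.96,0,0,0,-0.271,30],[0.071,0.96,0,0,0,-0.271,30],[0.071,0.96,0,0,0,-0.271,30]]])

```text
t: 9.03
position: [533.8, -240.4, 294.0]
tool_rot: [0.002, 1.0, -0.018, 0.0]
contact_force: [-1.0, -0.9, -1.0]
width: 38.7
finger_force: 61.4
```

>>> drive_tool(steps=[[[-0.065,0.96,0,0,0,-0.271,30],[-0.065,0.96,0,0,0,-0.271,30],[-0.065,0.96,0,0,0,-0.271,30],[-0.065,0.96,0,0,0,-0.271,30],[-0.065,0.96,0,0,0,-0.271,30]]])

```text
t: 9.45
position: [525.8, -330.3, 293.2]
tool_rot: [0.0, 0.999, 0.054, -0.0]
contact_force: [0.8, 0.4, -2.0]
width: 38.7
finger_force: 61.4
```

```bash
python3 go.py 526.5 -329 50 6.5
```

```text
t 9.4 pos [ 525.8 -330.3  293.2] zg 138.2 psi 6.2 tilt [-0.01 -0.03] w 38.7 ff 61.4 F [ 0.8  0.4 -2. ]
-> [526.5, -329.0, 50.0, 6.5]
  [0.008,-0.012,0.882,0,0,-0.009]
```

>>> drive_tool(steps=[[[0.01,-0.01,0.4,0,0,-0.01,30],[0.01,-0.01,0.8,0,0,-0.01,30],[0.01,-0.01,0.9,0,0,-0.01,30],[0.01,-0.01,0.9,0,0,-0.01,30],[0.01,-0.01,0.9,0,0,-0.01,30]]])

```text
t: 9.87
position: [528.1, -327.2, 203.5]
tool_rot: [-0.0, 0.998, 0.059, -0.0]
contact_force: [-0.1, 0.3, -0.9]
width: 38.7
finger_force: 61.3
```

>>> drive_tool(steps=[[[0,0,0.08,0,0,0,30],[0,0,0.15,0,0,0,30],[0,0,0.16,0,0,0,30],[0,0,0.16,0,0,0,30],[0,0,0.16,0,0,0,30]]])

```text
t: 10.28
position: [528.4, -328.3, 188.4]
tool_rot: [0.001, 0.998, 0.059, 0.002]
contact_force: [0.5, 0.5, 6.4]
width: 38.5
finger_force: 63.2
```

```bash
python3 go.py 526.5 -329 30 6.5
```

```text
t 10.3 pos [ 528.4 -328.3  188.4] zg 33.4 psi 6.8 tilt [ 0.18 -0.09] w 38.5 ff 63.2 F [0.5 0.5 6.4]
-> [526.5, -329.0, 30.0, 6.5]
  [-0.019,0.005,0.034,0,0,0.009]
```

>>> drive_tool(steps=[[[0,0,0,0,0,0,47],[0,0,0,0,0,0,47],[0,0,0,0,0,0,47],[0,0,-0.1,0,0,0,47],[0,0,-0.5,0,0,0,47],[0,0,-1,0,0,0,47],[0,0,-1,0,0,0,47],[0,0,-1,0,0,0,47]]])

```text
t: 10.95
position: [528.4, -328.6, 291.4]
tool_rot: [0.002, 0.998, 0.059, 0.003]
contact_force: [0.0, 0.1, -0.5]
width: 46.9
finger_force: 0.0
```

```bash
python3 go.py 558 160.3 134 90; python3 -c "
from h import *
packs(snapshot('top'))"
```

```text
t 10.9 pos [ 528.4 -328.6  291.4] zg 136.4 psi 6.8 tilt [ 0.37 -0.2 ] w 46.9 ff 0.0 F [ 0.   0.1 -0.5]
-> [558.0, 160.3, 134.0, 90.0]
  [0.174,-0.964,0.005,0,0,-0.555]
  [0.443,-0.874,0.005,0,0,-0.555]
  [0.675,-0.710,0.005,0,0,-0.555]
  [0.850,-0.487,0.005,0,0,-0.555]
  [0.954,-0.223,0.005,0,0,-0.555]
Y px [234.7 218.1] xy [558.1 160.9] tag (-89.8, 37, 20) body (-89.8, 62, 42)
Y px [403.3 234.8] xy [ 518.4 -248.3] tag (7.2, 39, 21) body (6.7, 63, 45)
Y px [436.5 234.5] xy [ 519.2 -329. ] tag (-89.8, 22, 20) body (-89.8, 937, 810)
R px [197.9 216.8] xy [561.1 250.4] tag (-62.8, 19, 19) body (-32.4, 61, 46)
R px [241.5 262.9] xy [449.1 142.7] tag (0.8, 19, 17) body (-10.9, 60, 43)
```

>>> drive_tool(steps=[[[0.174,-0.964,0,0,0,-0.555,65],[0.174,-0.964,0,0,0,-0.555,65],[0.174,-0.964,0,0,0,-0.555,65]]])

```text
t: 11.25
position: [533.7, -224.2, 285.9]
tool_rot: [-0.002, 0.978, 0.209, -0.0]
contact_force: [0.0, 0.7, -0.3]
width: 64.5
finger_force: 0.0
```

>>> drive_tool(steps=[[[0.443,-0.874,0,0,0,-0.555,65],[0.443,-0.874,0,0,0,-0.555,65],[0.443,-0.874,0,0,0,-0.555,65]]])

```text
t: 11.5
position: [539.4, -126.0, 286.1]
tool_rot: [-0.002, 0.937, 0.349, 0.0]
contact_force: [0.6, 0.3, 0.5]
width: 65.0
finger_force: 0.0
```

>>> drive_tool(steps=[[[0.675,-0.71,0,0,0,-0.555,65],[0.675,-0.71,0,0,0,-0.555,65],[0.675,-0.71,0,0,0,-0.555,65]]])

```text
t: 11.75
position: [545.1, -28.2, 286.3]
tool_rot: [-0.002, 0.877, 0.481, 0.001]
contact_force: [1.3, -0.3, 0.2]
width: 65.0
finger_force: 0.0
```

>>> drive_tool(steps=[[[0.85,-0.487,0,0,0,-0.555,65],[0.85,-0.487,0,0,0,-0.555,65],[0.85,-0.487,0,0,0,-0.555,65]]])

```text
t: 12.0
position: [550.8, 69.7, 286.4]
tool_rot: [-0.002, 0.798, 0.603, 0.001]
contact_force: [0.5, 0.5, 0.3]
width: 64.9
finger_force: 0.0
```

>>> drive_tool(steps=[[[0.954,-0.223,0,0,0,-0.555,65],[0.954,-0.223,0,0,0,-0.555,65],[0.954,-0.223,0,0,0,-0.555,65],[0.954,-0.223,0,0,0,-0.555,65],[0.954,-0.223,0,0,0,-0.555,65]]])

```text
t: 12.42
position: [556.6, 162.0, 286.0]
tool_rot: [-0.001, 0.706, 0.708, -0.001]
contact_force: [0.8, -0.9, 0.1]
width: 65.0
finger_force: 0.0
```

```bash
python3 go.py 558 160.3 50 90
```

```text
t 12.4 pos [556.6 162.  286. ] zg 131.0 psi 90.1 tilt [-0.09 -0.  ] w 65.0 ff 0.0 F [ 0.8 -0.9  0.1]
-> [558.0, 160.3, 50.0, 90.0]
  [-0.017,0.014,0.810,0,0,0.003]
```

>>> drive_tool(steps=[[[-0.015,0.015,0.4,0,0,0,65],[-0.015,0.015,0.85,0,0,0,65],[-0.015,0.015,0.85,0,0,0,65],[-0.015,0.015,0.85,0,0,0,65]]])

```text
t: 12.75
position: [557.7, 157.9, 199.8]
tool_rot: [-0.001, 0.708, 0.707, -0.003]
contact_force: [-1.1, 0.9, 0.4]
width: 64.8
finger_force: 0.0
```

>>> drive_tool(steps=[[[0,0,0.18,0,0,0,65],[0,0,0.18,0,0,0,65],[0,0,0.18,0,0,0,30],[0,0,0.18,0,0,0,30],[0,0,0.18,0,0,0,30],[0,0,0.18,0,0,0,30],[0,0,0.18,0,0,0,30],[0,0,0.18,0,0,0,30]]])

```text
t: 13.42
position: [559.1, 159.5, 186.0]
tool_rot: [0.001, 0.707, 0.707, 0.001]
contact_force: [-0.5, -0.3, 7.5]
width: 38.6
finger_force: 60.1
```

>>> drive_tool(steps=[[[0,0,-0.1,0,0,0,30],[0,0,-0.5,0,0,0,30],[0,0,-1,0,0,0,30],[0,0,-1,0,0,0,30],[0,0,-1,0,0,0,30],[0,0,-1,0,0,0,30]]])

```text
t: 13.92
position: [558.5, 159.2, 284.7]
tool_rot: [0.001, 0.707, 0.707, 0.001]
contact_force: [-0.6, -0.3, -2.4]
width: 38.9
finger_force: 61.3
```

```bash
python3 go.py 601.3 -280.2 150 96.5
```

```text
t 13.9 pos [558.5 159.2 284.7] zg 129.7 psi 90.0 tilt [0.1  0.01] w 38.9 ff 61.3 F [-0.6 -0.3 -2.4]
-> [601.3, -280.2, 150.0, 96.5]
  [-0.879,0.086,-0.041,0,0,-0.043]
  [-0.881,0.066,-0.041,0,0,-0.043]
  [-0.882,0.046,-0.041,0,0,-0.043]
  [-0.883,0.026,-0.041,0,0,-0.043]
  [-0.883,0.006,-0.041,0,0,-0.043]
```

>>> drive_tool(steps=[[[-0.879,0.086,-0.1,0,0,-0.043,30],[-0.879,0.086,-0.1,0,0,-0.043,30],[-0.879,0.086,-0.1,0,0,-0.043,30]]])

```text
t: 14.17
position: [567.3, 63.3, 292.1]
tool_rot: [0.001, 0.702, 0.713, -0.003]
contact_force: [-0.1, -1.5, -2.7]
width: 38.6
finger_force: 61.3
```

>>> drive_tool(steps=[[[-0.881,0.066,-0.05,0,0,-0.043,30],[-0.881,0.066,-0.05,0,0,-0.043,30],[-0.881,0.066,-0.05,0,0,-0.043,30]]])

```text
t: 14.42
position: [575.5, -25.2, 296.8]
tool_rot: [0.001, 0.694, 0.72, -0.003]
contact_force: [-0.1, -2.7, -3.2]
width: 38.8
finger_force: 61.2
```

>>> drive_tool(steps=[[[-0.882,0.046,0,0,0,-0.043,30],[-0.882,0.046,0,0,0,-0.043,30],[-0.882,0.046,0,0,0,-0.043,30]]])

```text
t: 14.67
position: [583.6, -113.2, 296.5]
tool_rot: [0.0, 0.686, 0.727, -0.003]
contact_force: [-0.4, -2.1, -2.4]
width: 38.8
finger_force: 61.2
```

>>> drive_tool(steps=[[[-0.883,0.026,0,0,0,-0.043,30],[-0.883,0.026,0,0,0,-0.043,30],[-0.883,0.026,0,0,0,-0.043,30]]])

```text
t: 14.92
position: [591.8, -201.2, 296.4]
tool_rot: [0.0, 0.678, 0.735, -0.003]
contact_force: [-0.9, -1.6, -2.3]
width: 38.8
finger_force: 61.2
```

>>> drive_tool(steps=[[[-0.883,0.006,0,0,0,-0.043,30],[-0.883,0.006,0,0,0,-0.043,30],[-0.883,0.006,0,0,0,-0.043,30],[-0.883,0.006,0,0,0,-0.043,30],[-0.883,0.006,0,0,0,-0.043,30]]])

```text
t: 15.33
position: [601.0, -280.3, 296.9]
tool_rot: [-0.001, 0.667, 0.745, -0.0]
contact_force: [-0.5, 0.6, -2.5]
width: 38.1
finger_force: 61.2
```

```bash
python3 go.py 601.3 -280.2 47 96.5
```

```text
t 15.3 pos [ 601.  -280.3  296.9] zg 141.9 psi 96.4 tilt [-0.15  0.07] w 38.1 ff 61.2 F [-0.5  0.6 -2.5]
-> [601.3, -280.2, 47.0, 96.5]
  [0.000,0.003,0.949,0,0,-0.005]
```

>>> drive_tool(steps=[[[0,-0.035,0.4,0,0,0,30],[0,-0.035,0.8,0,0,0,30],[0,-0.035,0.9,0,0,0,30],[0,-0.035,0.9,0,0,0,30],[0,-0.035,0.9,0,0,0,30]]])

```text
t: 15.75
position: [598.7, -279.2, 209.1]
tool_rot: [-0.0, 0.665, 0.746, 0.0]
contact_force: [0.3, -0.7, -1.1]
width: 38.3
finger_force: 61.2
```

>>> drive_tool(steps=[[[0,0,0.08,0,0,0,30],[0,0,0.15,0,0,0,30],[0,0,0.175,0,0,0,30],[0,0,0.175,0,0,0,30],[0,0,0.175,0,0,0,30]]])

```text
t: 16.17
position: [598.3, -280.4, 191.5]
tool_rot: [0.0, 0.666, 0.746, 0.0]
contact_force: [-0.1, 0.1, -2.0]
width: 38.4
finger_force: 61.3
```

```bash
python3 go.py 597 -280.2 30 96.5
```

```text
t 16.2 pos [ 598.3 -280.4  191.5] zg 36.5 psi 96.5 tilt [ 0.02 -0.01] w 38.4 ff 61.3 F [-0.1  0.1 -2. ]
-> [597.0, -280.2, 30.0, 96.5]
  [0.004,-0.012,0.065,0,0,-0.001]
```

>>> drive_tool(steps=[[[0,-0.01,0.02,0,0,0,30],[0,-0.01,0.04,0,0,0,30],[0,-0.01,0.04,0,0,0,30],[0,-0.01,0.04,0,0,0,46],[0,-0.01,0.04,0,0,0,46],[0,-0.01,0.04,0,0,0,46],[0,-0.01,-0.05,0,0,0,46],[0,-0.01,-0.5,0,0,0,46],[0,-0.01,-1,0,0,0,46],[0,-0.01,-1,0,0,0,46],[0,-0.01,-1,0,0,0,46],[0,-0.01,-1,0,0,0,46]]])

```text
t: 17.17
position: [597.3, -280.6, 292.6]
tool_rot: [0.001, 0.666, 0.746, 0.0]
contact_force: [0.4, 0.0, -0.8]
width: 46.0
finger_force: 0.0
```

```bash
python3 go.py 575 -100 134 140; python3 -c "
from h import *
packs(snapshot('top'))"
```

```text
t 17.2 pos [ 597.3 -280.6  292.6] zg 137.6 psi 96.5 tilt [ 0.11 -0.06] w 46.0 ff 0.0 F [ 0.4  0.  -0.8]
-> [575.0, -100.0, 134.0, 140.0]
  [0.910,-0.009,0.018,0,0,-0.725]
  [0.848,0.329,0.018,0,0,-0.725]
Y px [414.5 202.5] xy [ 597.8 -276.9] tag (-82.6, 36, 21) body (-11.2, 995, 888)
Y px [435.9 230.5] xy [ 529.2 -327.7] tag (5.9, 39, 22) body (6.9, 63, 46)
Y px [403.3 234.8] xy [ 518.4 -248.3] tag (7.2, 39, 21) body (6.7, 63, 45)
R px [197.9 216.8] xy [561.1 250.4] tag (-62.8, 19, 19) body (-32.5, 61, 45)
R px [241.5 262.9] xy [449.1 142.7] tag (0.8, 19, 17) body (-10.9, 60, 43)
```

```bash
python3 go.py 449.3 142 134 169.4
```

```text
t 17.2 pos [ 596.9 -280.5  291.2] zg 136.2 psi 96.5 tilt [-0.   -0.01] w 45.9 ff 0.0 F [-0.2  0.4 -0.7]
-> [449.3, 142.0, 134.0, 169.4]
  [0.873,-0.198,0.004,0,0,-0.486]
  [0.895,0.028,0.004,0,0,-0.486]
  [0.859,0.253,0.004,0,0,-0.486]
  [0.768,0.461,0.004,0,0,-0.486]
  [0.627,0.639,0.004,0,0,-0.486]
```

>>> drive_tool(steps=[[[0.873,-0.198,0,0,0,-0.486,65],[0.873,-0.198,0,0,0,-0.486,65],[0.873,-0.198,0,0,0,-0.486,65]]])

```text
t: 17.47
position: [565.7, -189.1, 290.0]
tool_rot: [-0.003, 0.56, 0.828, 0.001]
contact_force: [0.9, 0.9, -0.4]
width: 65.2
finger_force: 0.0
```

>>> drive_tool(steps=[[[0.895,0.028,0,0,0,-0.486,65],[0.895,0.028,0,0,0,-0.486,65],[0.895,0.028,0,0,0,-0.486,65]]])

```text
t: 17.72
position: [535.9, -104.8, 290.4]
tool_rot: [-0.002, 0.45, 0.893, 0.001]
contact_force: [-0.0, 1.3, -0.1]
width: 64.9
finger_force: 0.0
```

>>> drive_tool(steps=[[[0.859,0.253,0,0,0,-0.486,65],[0.859,0.253,0,0,0,-0.486,65],[0.859,0.253,0,0,0,-0.486,65]]])

```text
t: 17.97
position: [506.3, -20.7, 290.8]
tool_rot: [-0.002, 0.334, 0.943, 0.001]
contact_force: [-0.5, 0.7, 0.1]
width: 65.1
finger_force: 0.0
```

>>> drive_tool(steps=[[[0.768,0.461,0,0,0,-0.486,65],[0.768,0.461,0,0,0,-0.486,65],[0.768,0.461,0,0,0,-0.486,65]]])

```text
t: 18.22
position: [476.9, 63.5, 291.0]
tool_rot: [-0.001, 0.211, 0.977, 0.002]
contact_force: [-0.9, 1.3, 0.3]
width: 64.9
finger_force: 0.0
```

>>> drive_tool(steps=[[[0.627,0.639,0,0,0,-0.486,65],[0.627,0.639,0,0,0,-0.486,65],[0.627,0.639,0,0,0,-0.486,65],[0.627,0.639,0,0,0,-0.486,65],[0.627,0.639,0,0,0,-0.486,65],[0.627,0.639,0,0,0,-0.486,65]]])

```text
t: 18.72
position: [449.8, 141.0, 290.6]
tool_rot: [-0.001, 0.094, 0.996, -0.001]
contact_force: [0.3, -0.2, -0.3]
width: 65.3
finger_force: 0.0
```

```bash
python3 go.py 449.3 142 50 169.4;python3 -c "
from h import *
packs(snapshot('top'))"
```

```text
t 18.7 pos [449.8 141.  290.6] zg 135.6 psi 169.2 tilt [-0.07 -0.06] w 65.3 ff 0.0 F [ 0.3 -0.2 -0.3]
-> [449.3, 142.0, 50.0, 169.4]
  [0.007,0.009,0.856,0,0,-0.006]
Y px [415.5 202.5] xy [ 597.8 -279.2] tag (-82.6, 39, 21) body (-82.7, 66, 44)
Y px [435.8 230.4] xy [ 529.2 -327.4] tag (7.0, 39, 21) body (6.9, 64, 46)
Y px [403.3 234.8] xy [ 518.4 -248.3] tag (7.2, 39, 21) body (6.7, 63, 45)
```

>>> drive_tool(steps=[[[0.007,0.009,0.4,0,0,0,65],[0.007,0.009,0.86,0,0,0,65],[0.007,0.009,0.86,0,0,0,65],[0.007,0.009,0.86,0,0,0,65]]])

```text
t: 19.1
position: [448.5, 142.2, 203.8]
tool_rot: [-0.002, 0.093, 0.996, -0.001]
contact_force: [0.3, -0.1, -0.2]
width: 64.9
finger_force: 0.0
```

>>> drive_tool(steps=[[[0,0,0.2,0,0,0,65],[0,0,0.2,0,0,0,65],[0,0,0.2,0,0,0,30],[0,0,0.2,0,0,0,30],[0,0,0.2,0,0,0,30],[0,0,0.2,0,0,0,30],[0,0,0.2,0,0,0,30],[0,0,0.2,0,0,0,30]]])

```text
t: 19.77
position: [449.4, 143.2, 187.1]
tool_rot: [0.001, 0.093, 0.996, 0.0]
contact_force: [-2.3, -1.3, 9.4]
width: 38.4
finger_force: 60.3
```

>>> drive_tool(steps=[[[0,0,-0.1,0,0,0,30],[0,0,-0.5,0,0,0,30],[0,0,-1,0,0,0,30],[0,0,-1,0,0,0,30],[0,0,-1,0,0,0,30],[0,0,-1,0,0,0,30]]])

```text
t: 20.27
position: [449.0, 142.6, 286.0]
tool_rot: [0.001, 0.093, 0.996, -0.0]
contact_force: [0.2, -0.3, -2.6]
width: 38.9
finger_force: 61.7
```

```bash
python3 go.py 472.5 376 134 186.4
```

```text
t 20.3 pos [449.  142.6 286. ] zg 131.0 psi 169.3 tilt [ 0.11 -0.01] w 38.9 ff 61.7 F [ 0.2 -0.3 -2.6]
-> [472.5, 376.0, 134.0, 186.4]
  [0.067,0.779,-0.010,0,0,-0.190]
  [-0.010,0.782,-0.010,0,0,-0.190]
  [-0.088,0.777,-0.010,0,0,-0.190]
```

>>> drive_tool(steps=[[[0.067,0.779,0,0,0,-0.19,30],[0.067,0.779,0,0,0,-0.19,30],[0.067,0.779,0,0,0,-0.19,30]]])

```text
t: 20.52
position: [456.3, 227.7, 285.0]
tool_rot: [-0.0, 0.04, 0.999, 0.003]
contact_force: [0.5, 1.6, -0.8]
width: 38.5
finger_force: 61.7
```

>>> drive_tool(steps=[[[-0.01,0.782,0,0,0,-0.19,30],[-0.01,0.782,0,0,0,-0.19,30],[-0.01,0.782,0,0,0,-0.19,30]]])

```text
t: 20.77
position: [463.3, 305.8, 284.6]
tool_rot: [-0.001, -0.01, 1.0, 0.003]
contact_force: [-0.8, 2.4, -0.3]
width: 38.1
finger_force: 61.8
```

>>> drive_tool(steps=[[[-0.088,0.777,0,0,0,-0.19,30],[-0.088,0.777,0,0,0,-0.19,30],[-0.088,0.777,0,0,0,-0.19,30],[-0.088,0.777,0,0,0,-0.19,30],[-0.088,0.777,0,0,0,-0.19,30],[-0.088,0.777,0,0,0,-0.19,30]]])

```text
t: 21.27
position: [472.2, 375.4, 284.0]
tool_rot: [-0.001, -0.056, 0.998, -0.001]
contact_force: [-0.6, -0.4, -1.4]
width: 38.4
finger_force: 61.9
```

```bash
python3 go.py 472.5 376 35 186.4
```

```text
t 21.3 pos [472.2 375.4 284. ] zg 129.0 psi -173.6 tilt [-0.07 -0.14] w 38.4 ff 61.9 F [-0.6 -0.4 -1.4]
-> [472.5, 376.0, 35.0, 186.4]
  [-0.003,0.006,0.940,0,0,0.001]
```

>>> drive_tool(steps=[[[0,0,0.4,0,0,0,30],[0,0,0.75,0,0,0,30],[0,0,0.8,0,0,0,30],[0,0,0.88,0,0,0,30],[0,0,0.94,0,0,0,30],[0,0,0.94,0,0,0,30],[0,0,0.95,0,0,0,30],[0,0,0.95,0,0,0,30]]])

```text
t: 21.93
position: [472.5, 376.9, 191.3]
tool_rot: [0.001, -0.056, 0.998, 0.001]
contact_force: [-0.7, -0.7, -1.9]
width: 38.4
finger_force: 62.0
```

>>> drive_tool(steps=[[[0,0,0,0,0,0,50],[0,0,0,0,0,0,50],[0,0,0,0,0,0,50],[0,0,-0.1,0,0,0,50],[0,0,-0.5,0,0,0,50],[0,0,-1,0,0,0,50],[0,0,-1,0,0,0,50],[0,0,-1,0,0,0,50],[0,0,-1,0,0,0,50]]])

```text
t: 22.68
position: [472.3, 376.6, 291.4]
tool_rot: [0.001, -0.056, 0.998, 0.0]
contact_force: [-0.4, 0.9, 0.3]
width: 49.8
finger_force: 0.0
```

```bash
python3 go.py 560.5 249.5 134 147.5;python3 -c "
from h import *
packs(snapshot('top'))
for x in tags('scene',snapshot('scene')): print(x[0],plane('scene',*x[1],36)[:2].round(1))"
```

```text
t 22.7 pos [472.3 376.6 291.4] zg 136.4 psi -173.5 tilt [0.1  0.06] w 49.8 ff 0.0 F [-0.4  0.9  0.3]
-> [560.5, 249.5, 134.0, 147.5]
  [-0.367,-0.681,0.012,0,0,0.650]
  [-0.573,-0.520,0.012,0,0,0.650]
Y px [415.4 202.5] xy [ 597.9 -279. ] tag (-82.6, 39, 21) body (-82.7, 66, 44)
Y px [435.8 230.5] xy [ 529.  -327.5] tag (7.5, 39, 21) body (7.1, 63, 46)
Y px [403.2 234.7] xy [ 518.6 -248.3] tag (7.3, 39, 21) body (6.7, 63, 45)
R px [198.  216.9] xy [560.8 250.2] tag (1.3, 20, 19) body (49.2, 1056, 441)
Y [ 524.8 -331.1]
Y [ 514.2 -251.7]
Y [ 593.5 -282.7]
R [469.5 377.3]
R [561.5 248.7]
```

>>> drive_tool(steps=[[[-0.367,-0.681,0,0,0,0.65,65],[-0.367,-0.681,0,0,0,0.65,65],[-0.367,-0.681,0,0,0,0.65,65]]])

```text
t: 23.03
position: [520.9, 305.9, 287.9]
tool_rot: [0.0, 0.121, 0.993, -0.003]
contact_force: [0.4, -1.7, -1.2]
width: 64.7
finger_force: 0.0
```

>>> drive_tool(steps=[[[-0.573,-0.52,0,0,0,0.65,65],[-0.573,-0.52,0,0,0,0.65,65],[-0.573,-0.52,0,0,0,0.65,65],[-0.573,-0.52,0,0,0,0.65,65],[-0.573,-0.52,0,0,0,0.65,65],[-0.573,-0.52,0,0,0,0.65,65]]])

```text
t: 23.53
position: [559.7, 250.6, 289.6]
tool_rot: [-0.001, 0.278, 0.961, -0.0]
contact_force: [-0.1, 0.6, 0.1]
width: 65.2
finger_force: 0.0
```

```bash
python3 go.py 561 249.5 50 147.5
```

```text
t 23.5 pos [559.7 250.6 289.6] zg 134.6 psi 147.8 tilt [-0.08  0.02] w 65.2 ff 0.0 F [-0.1  0.6  0.1]
-> [561.0, 249.5, 50.0, 147.5]
  [-0.017,-0.002,0.846,0,0,0.009]
```

>>> drive_tool(steps=[[[-0.017,0,0.4,0,0,0.01,65],[-0.017,0,0.86,0,0,0.01,65],[-0.017,0,0.86,0,0,0.01,65],[-0.017,0,0.86,0,0,0.01,65]]])

```text
t: 23.87
position: [560.5, 249.1, 202.2]
tool_rot: [-0.002, 0.281, 0.96, -0.002]
contact_force: [-0.4, 0.0, 1.0]
width: 65.4
finger_force: 0.0
```

>>> drive_tool(steps=[[[0,0,0.2,0,0,0,65],[0,0,0.2,0,0,0,65],[0,0,0.2,0,0,0,30],[0,0,0.2,0,0,0,30],[0,0,0.2,0,0,0,30],[0,0,0.2,0,0,0,30],[0,0,0.2,0,0,0,30],[0,0,0.2,0,0,0,30]]])

```text
t: 24.53
position: [562.3, 249.3, 186.5]
tool_rot: [0.001, 0.282, 0.959, 0.001]
contact_force: [-1.6, -0.1, 6.9]
width: 38.9
finger_force: 61.7
```

>>> drive_tool(steps=[[[0,0,-0.1,0,0,0,30],[0,0,-0.5,0,0,0,30],[0,0,-1,0,0,0,30],[0,0,-1,0,0,0,30],[0,0,-1,0,0,0,30],[0,0,-1,0,0,0,30]]])

```text
t: 25.03
position: [561.9, 248.3, 285.0]
tool_rot: [0.001, 0.283, 0.959, 0.0]
contact_force: [0.6, -1.4, -3.3]
width: 38.7
finger_force: 61.8
```

```bash
python3 go.py 562 386 134 186.4
```

```text
t 25.0 pos [561.9 248.3 285. ] zg 130.0 psi 147.2 tilt [0.08 0.  ] w 38.7 ff 61.8 F [ 0.6 -1.4 -3.3]
-> [562.0, 386.0, 134.0, 186.4]
  [0.373,0.579,-0.020,0,0,-0.654]
  [0.157,0.670,-0.020,0,0,-0.654]
```

>>> drive_tool(steps=[[[0.373,0.579,0,0,0,-0.654,30],[0.373,0.579,0,0,0,-0.654,30],[0.373,0.579,0,0,0,-0.654,30]]])

```text
t: 25.28
position: [559.7, 323.5, 283.2]
tool_rot: [-0.001, 0.109, 0.994, 0.002]
contact_force: [-0.8, 2.0, -2.5]
width: 38.4
finger_force: 61.8
```

>>> drive_tool(steps=[[[0.157,0.67,0,0,0,-0.654,30],[0.157,0.67,0,0,0,-0.654,30],[0.157,0.67,0,0,0,-0.654,30],[0.157,0.67,0,0,0,-0.654,30],[0.157,0.67,0,0,0,-0.654,30],[0.157,0.67,0,0,0,-0.654,30]]])

```text
t: 25.78
position: [562.2, 385.1, 282.7]
tool_rot: [-0.001, -0.054, 0.999, -0.001]
contact_force: [0.7, -0.3, -2.6]
width: 38.7
finger_force: 62.0
```

```bash
python3 go.py 562 386 35 186.4
```

```text
t 25.8 pos [562.2 385.1 282.7] zg 127.7 psi -173.8 tilt [-0.09 -0.13] w 38.7 ff 62.0 F [ 0.7 -0.3 -2.6]
-> [562.0, 386.0, 35.0, 186.4]
  [0.001,0.010,0.927,0,0,-0.006]
```

>>> drive_tool(steps=[[[0,0,0.4,0,0,0,30],[0,0,0.75,0,0,0,30],[0,0,0.8,0,0,0,30],[0,0,0.88,0,0,0,30],[0,0,0.94,0,0,0,30],[0,0,0.94,0,0,0,30],[0,0,0.95,0,0,0,30],[0,0,0.95,0,0,0,30]]])

```text
t: 26.45
position: [562.4, 386.7, 190.6]
tool_rot: [0.001, -0.056, 0.998, 0.001]
contact_force: [-0.2, 0.2, -1.3]
width: 38.5
finger_force: 62.3
```

>>> drive_tool(steps=[[[0,0,0,0,0,0,50],[0,0,0,0,0,0,50],[0,0,0,0,0,0,50],[0,0,-0.1,0,0,0,50],[0,0,-0.5,0,0,0,50],[0,0,-1,0,0,0,50],[0,0,-1,0,0,0,50],[0,0,-1,0,0,0,50],[0,0,-1,0,0,0,50]]])

```text
t: 27.2
position: [562.0, 386.5, 290.8]
tool_rot: [0.001, -0.056, 0.998, 0.001]
contact_force: [-0.7, -0.8, -0.9]
width: 50.0
finger_force: 0.0
```

```bash
python3 go.py 666 -124 140 90;python3 -c "
from h import *
packs(snapshot('top'))
for x in tags('scene',snapshot('scene')): print(x[0],plane('scene',*x[1],40)[:2].round(1))"
```

```text
t 27.2 pos [562.  386.5 290.8] zg 135.8 psi -173.6 tilt [0.11 0.07] w 50.0 ff 0.0 F [-0.7 -0.8 -0.9]
-> [666.0, -124.0, 140.0, 90.0]
  [-0.077,-0.865,-0.007,0,0,0.536]
  [-0.314,-0.810,-0.007,0,0,0.536]
  [-0.525,-0.691,-0.007,0,0,0.536]
  [-0.696,-0.519,-0.007,0,0,0.536]
  [-0.813,-0.306,-0.007,0,0,0.536]
  [-0.865,-0.069,-0.007,0,0,0.536]
Y px [415.5 202.4] xy [ 597.9 -279.2] tag (-82.7, 39, 21) body (-82.6, 65, 44)
Y px [435.8 230.5] xy [ 529.1 -327.5] tag (7.0, 39, 21) body (7.1, 63, 46)
Y px [403.6 238.7] xy [ 508.8 -248.9] tag (6.3, 39, 21) body (6.7, 61, 45)
R px [143.7 252.9] xy [472.7 379.3] tag (-89.8, 22, 19) body (40.5, 1101, 434)
Y [ 528.2 -328.5]
Y [ 507.9 -250.3]
Y [ 596.6 -280.3]
R [473.5 378.1]
R [562.2 386.9]
```

>>> drive_tool(steps=[[[-0.077,-0.865,0,0,0,0.536,50],[-0.077,-0.865,0,0,0,0.536,50],[-0.077,-0.865,0,0,0,0.536,50]]])

```text
t: 27.55
position: [582.0, 292.8, 286.9]
tool_rot: [-0.0, 0.092, 0.996, -0.004]
contact_force: [1.6, -0.5, -0.1]
width: 49.8
finger_force: 0.0
```

>>> drive_tool(steps=[[[-0.314,-0.81,0,0,0,0.536,50],[-0.314,-0.81,0,0,0,0.536,50],[-0.314,-0.81,0,0,0,0.536,50]]])

```text
t: 27.8
position: [599.0, 207.1, 287.2]
tool_rot: [0.0, 0.231, 0.973, -0.004]
contact_force: [0.8, -2.2, -0.5]
width: 49.9
finger_force: 0.0
```

>>> drive_tool(steps=[[[-0.525,-0.691,0,0,0,0.536,50],[-0.525,-0.691,0,0,0,0.536,50],[-0.525,-0.691,0,0,0,0.536,50]]])

```text
t: 28.05
position: [615.7, 121.8, 287.4]
tool_rot: [0.0, 0.364, 0.931, -0.004]
contact_force: [0.7, -2.7, -0.0]
width: 49.9
finger_force: 0.0
```

>>> drive_tool(steps=[[[-0.696,-0.519,0,0,0,0.536,50],[-0.696,-0.519,0,0,0,0.536,50],[-0.696,-0.519,0,0,0,0.536,50]]])

```text
t: 28.3
position: [632.5, 36.6, 287.5]
tool_rot: [0.001, 0.491, 0.871, -0.003]
contact_force: [-0.1, -2.5, 0.2]
width: 49.9
finger_force: 0.0
```

>>> drive_tool(steps=[[[-0.813,-0.306,0,0,0,0.536,50],[-0.813,-0.306,0,0,0,0.536,50],[-0.813,-0.306,0,0,0,0.536,50]]])

```text
t: 28.55
position: [649.2, -48.6, 287.7]
tool_rot: [0.001, 0.608, 0.794, -0.003]
contact_force: [-0.1, -1.6, -0.1]
width: 50.1
finger_force: 0.0
```

>>> drive_tool(steps=[[[-0.865,-0.069,0,0,0,0.536,50],[-0.865,-0.069,0,0,0,0.536,50],[-0.865,-0.069,0,0,0,0.536,50],[-0.865,-0.069,0,0,0,0.536,50],[-0.865,-0.069,0,0,0,0.536,50],[-0.865,-0.069,0,0,0,0.536,50]]])

```text
t: 29.05
position: [665.6, -122.6, 288.6]
tool_rot: [-0.001, 0.706, 0.708, -0.0]
contact_force: [0.4, -0.1, 0.3]
width: 50.1
finger_force: 0.0
```

```bash
python3 go.py 666 -124 76 90;python3 -c "
from h import *
t=snapshot('top'); s=snapshot('scene'); packs(t)
cv2.imwrite('pics/s3.png',cv2.resize(s[180:330,130:330,::-1],None,fx=3.5,fy=3.5,interpolation=cv2.INTER_CUBIC))"
```

```text
t 29.1 pos [ 665.6 -122.6  288.6] zg 133.6 psi 90.1 tilt [-0.06  0.06] w 50.1 ff 0.0 F [ 0.4 -0.1  0.3]
-> [666.0, -124.0, 76.0, 90.0]
  [-0.014,0.004,0.576,0,0,0.004]
R px [140.8 216.2] xy [562.3 389.3] tag (1.9, 20, 19) body (6.7, 66, 48)
R px [143.6 253. ] xy [472.4 379.4] tag (45.9, 19, 19) body (6.7, 64, 48)
```

View pics/s3.png

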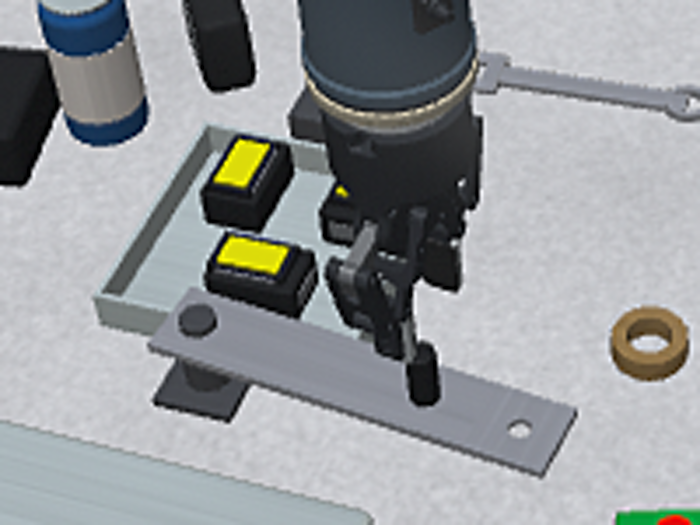

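The two visible packs lie flat in the tray. The gripper is over the knob, which is at crop (423,375).

>>> drive_tool(steps=[[[-0.012,0.004,0.3,0,0,0,50],[-0.012,0.004,0.58,0,0,0,50],[-0.012,0.004,0.58,0,0,0,50],[-0.012,0.004,0.58,0,0,0,50]]])

```text
t: 29.48
position: [665.7, -124.4, 230.3]
tool_rot: [-0.001, 0.707, 0.707, -0.001]
contact_force: [0.0, 0.1, 1.4]
width: 49.9
finger_force: 0.0
```

>>> drive_tool(steps=[[[0,0,0,0,0,0,10],[0,0,0,0,0,0,10],[0,0,0,0,0,0,10],[0,0,0,0,0,0,10],[0,0,0,0,0,0,10],[0,0,0,0,0,0,10],[0,0,0,0,0,0,10],[0,0,0,0,0,0,10]]])

```text
t: 30.15
position: [666.8, -125.1, 233.2]
tool_rot: [0.001, 0.707, 0.707, 0.001]
contact_force: [-1.0, 0.3, 7.4]
width: 16.4
finger_force: 58.4
```

```bash
python3 go.py; python3 -c "
import numpy as np
# arc in the tool frame: tool y = -tangent(outward rot CCW), tool x = outward radial; R=150; angle per row
for a in range(4,29,4):
    t=np.radians(a); print(a,[round(150*(np.cos(t)-1)/100,3),round(-150*np.sin(t)/100,3),round(-a/30,3)])"
```

```text
t 30.1 pos [ 666.8 -125.1  233.2] zg 78.2 psi 89.9 tilt [ 0.17 -0.01] w 16.4 ff 58.4 F [-1.   0.3  7.4]
4 [np.float64(-0.004), np.float64(-0.105), -0.133]
8 [np.float64(-0.015), np.float64(-0.209), -0.267]
12 [np.float64(-0.033), np.float64(-0.312), -0.4]
16 [np.float64(-0.058), np.float64(-0.413), -0.533]
20 [np.float64(-0.09), np.float64(-0.513), -0.667]
24 [np.float64(-0.13), np.float64(-0.61), -0.8]
28 [np.float64(-0.176), np.float64(-0.704), -0.933]
```

>>> drive_tool(steps=[[[-0.004,-0.105,0,0,0,-0.133,10],[-0.015,-0.209,0,0,0,-0.267,10],[-0.033,-0.312,0,0,0,-0.4,10],[-0.058,-0.413,0,0,0,-0.533,10],[-0.09,-0.513,0,0,0,-0.667,10],[-0.13,-0.61,0,0,0,-0.8,10],[-0.13,-0.61,0,0,0,-0.8,10]]])

```text
t: 30.73
position: [604.5, -139.2, 233.2]
tool_rot: [0.001, 0.544, 0.839, 0.0]
contact_force: [-0.7, 0.7, 6.4]
width: 16.9
finger_force: 59.2
```

```bash
python3 go.py; python3 -c "
import numpy as np
P=np.array([667.5,-273.0])
for a in (90.5,114.5,138.5,162.5,186.5):
    print(a,(P+150*np.array([np.cos(np.radians(a)),np.sin(np.radians(a))])).round(1))"
```

```text
t 30.7 pos [ 604.5 -139.2  233.2] zg 78.2 psi 114.1 tilt [ 0.13 -0.06] w 16.9 ff 59.2 F [-0.7  0.7  6.4]
90.5 [ 666.2 -123. ]
114.5 [ 605.3 -136.5]
138.5 [ 555.2 -173.6]
162.5 [ 524.4 -227.9]
186.5 [ 518.5 -290. ]
```

>>> drive_tool(steps=[[[-0.004,-0.105,0,0,0,-0.133,10],[-0.015,-0.209,0,0,0,-0.267,10],[-0.033,-0.312,0,0,0,-0.4,10],[-0.058,-0.413,0,0,0,-0.533,10],[-0.09,-0.513,0,0,0,-0.667,10],[-0.13,-0.61,0,0,0,-0.8,10],[-0.13,-0.61,0,0,0,-0.8,10]]])

```text
t: 31.32
position: [554.6, -176.8, 233.1]
tool_rot: [0.002, 0.358, 0.934, -0.0]
contact_force: [0.7, -1.0, 6.9]
width: 16.4
finger_force: 60.4
```

>>> drive_tool(steps=[[[-0.004,-0.105,0,0,0,-0.133,10],[-0.015,-0.209,0,0,0,-0.267,10],[-0.033,-0.312,0,0,0,-0.4,10],[-0.058,-0.413,0,0,0,-0.533,10],[-0.09,-0.513,0,0,0,-0.667,10],[-0.13,-0.61,0,0,0,-0.8,10],[-0.13,-0.61,0,0,0,-0.8,10]]])

```text
t: 31.9
position: [524.4, -231.3, 233.1]
tool_rot: [0.003, 0.156, 0.988, -0.001]
contact_force: [3.5, -0.3, 6.4]
width: 16.5
finger_force: 61.0
```

```bash
python3 go.py 518.5 -290 78 186.5
```

```text
t 31.9 pos [ 524.4 -231.3  233.1] zg 78.1 psi 162.1 tilt [ 0.28 -0.15] w 16.5 ff 61.0 F [ 3.5 -0.3  6.4]
-> [518.5, -290.0, 78.0, 186.5]
  [-0.125,-0.576,0.001,0,0,-0.815]
```

>>> drive_tool(steps=[[[-0.004,-0.105,0,0,0,-0.133,10],[-0.015,-0.209,0,0,0,-0.267,10],[-0.033,-0.312,0,0,0,-0.4,10],[-0.058,-0.413,0,0,0,-0.533,10],[-0.09,-0.513,0,0,0,-0.667,10],[-0.116,-0.579,0,0,0,-0.757,10],[-0.116,-0.579,0,0,0,-0.757,10],[-0.116,-0.579,0,0,0,-0.757,10],[-0.116,-0.579,0,0,0,-0.757,10],[-0.116,-0.579,0,0,0,-0.757,10]]])

```text
t: 32.73
position: [518.5, -287.9, 233.2]
tool_rot: [0.003, -0.04, 0.999, -0.001]
contact_force: [6.2, -1.2, 3.4]
width: 16.3
finger_force: 60.6
```

```bash
python3 go.py 518.5 -290 78 186.5; python3 -c "
from h import *
t=snapshot('top'); s=snapshot('scene')
a=cv2.resize(t[180:290,360:470,::-1],(400,400),interpolation=cv2.INTER_CUBIC);b=cv2.resize(s[170:280,170:280,::-1],(400,400),interpolation=cv2.INTER_CUBIC)
cv2.imwrite('pics/c4.png',np.hstack([a,b]))"
```

```text
t 32.7 pos [ 518.5 -287.9  233.2] zg 78.2 psi -175.4 tilt [ 0.36 -0.09] w 16.3 ff 60.6 F [ 6.2 -1.2  3.4]
-> [518.5, -290.0, 78.0, 186.5]
  [0.002,-0.020,0.002,0,0,-0.062]
```

View pics/c4.png

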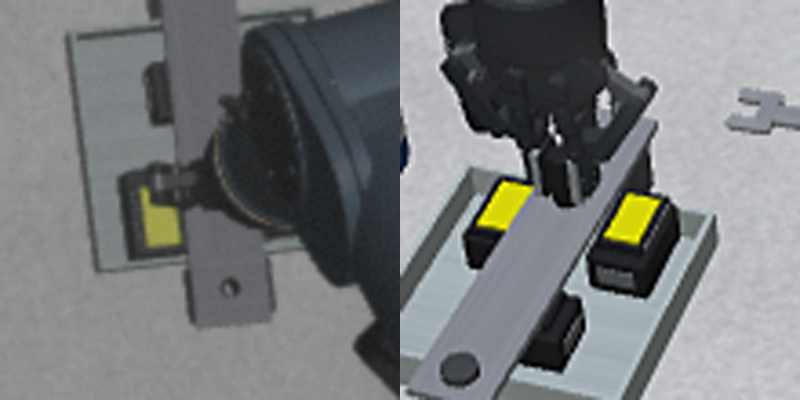

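The top view shows the bar hole at crop (231,288), with the lug under the bar's end.

```bash
cat > hole.py <<'E'
from h import *
t=snapshot('top'); g=cv2.cvtColor(t,cv2.COLOR_RGB2GRAY).astype(float)
o=cv2.cvtColor(cv2.imread('pics/top0.png'),cv2.COLOR_BGR2GRAY).astype(float)
def cen(g,u,v,r=5):
    w=g[v-r:v+r+1,u-r:u+r+1]; m=np.abs(w-np.median(w)); m[m<.3*m.max()]=0
    yy,xx=np.mgrid[-r:r+1,-r:r+1]; return u+(m*xx).sum()/m.sum(), v+(m*yy).sum()/m.sum()
a=cen(g,423,259); b=cen(o,424,259)
print('bar hole px',np.round(a,2),plane('top',*a,52)[:2].round(1),'lug px',np.round(b,2),plane('top',*b,44)[:2].round(1))
print(g[254:265,418:430].astype(int)); print(o[254:265,418:430].astype(int))
E
python3 hole.py
```

```text
bar hole px [423.22 258.2 ] [ 460.3 -292.5] lug px [422.42 259.39] [ 458.1 -292.1]
[[103 102 104 102 104 102 102 104 102 102 102 101]
 [101 103 101 102  99  99 100 103 103 102 101 104]
 [105 104 103 100  82  70  80  98 103 103 103 105]
 [104 104 100  73  61  47  53  77  98 100 101 102]
 [104 103  90  72  99  60  43  58  95 101 101 100]
 [103  97  84  75 124  90  51  56  97 100 102 103]
 [102  99  96  74  99 103  59  67  96 103 102 103]
 [103 102 100  89  84  98  80  96 101 103 102 103]
 [103 101 101 103  99 102  98 103 102 103 103 102]
 [103 103 102 105 105 105 104 103 103 103 105 104]
 [106 103 103 104 101 105 104 103 103 103 100 104]]
[[ 56  58  57  58  55  56  57  58  56  53  54  53]
 [ 56  55  55  54  54  53  57  57  59  58  56  56]
 [ 55  55  55  56  55  51  49  47  52  55  55  54]
 [ 55  56  59  56  55  44  41  43  43  50  55  57]
 [ 57  58  57  61  93  58  43  43  45  50  54  59]
 [ 55  57  57  67 115  87  50  41  41  53  56  55]
 [ 58  58  56  63  91  96  54  43  40  54  55  58]
 [ 56  55  57  58  66  81  54  48  52  55  55  56]
 [ 59  55  56  56  57  61  59  56  58  58  55  57]
 [ 58  59  58  57  60  55  56  55  59  54  55  54]
 [ 56  60  58  57  55  55  55  59  57  57  55  56]]
```

>>> drive_tool(steps=[[[0,-0.03,0,0,0,-0.04,10],[0,-0.03,0,0,0,-0.04,10],[0,-0.03,0,0,0,-0.04,10],[0,-0.03,0,0,0,-0.04,10]]])

```text
t: 33.22
position: [518.9, -290.8, 233.2]
tool_rot: [0.003, -0.051, 0.999, -0.001]
contact_force: [7.1, -1.3, 3.2]
width: 16.5
finger_force: 60.6
```

```bash
python3 go.py 518.5 -290 78 186.5; python3 hole.py | head -12
```

```text
t 33.2 pos [ 518.9 -290.8  233.2] zg 78.2 psi -174.2 tilt [ 0.36 -0.08] w 16.5 ff 60.6 F [ 7.1 -1.3  3.2]
-> [518.5, -290.0, 78.0, 186.5]
  [0.003,0.008,0.002,0,0,-0.022]
bar hole px [424.9  258.26] [ 460.1 -296.5] lug px [422.42 259.39] [ 458.1 -292.1]
[[101 102 102 102 101 102 102 101 104 102 102 104]
 [103 103 103  99  94  98  99  96 100 103 102 103]
 [103 102 103 101  97  76  62  61  78  98 103 103]
 [104 101 101 101  77  51  38  44  53  81  99 101]
 [102 102 102 101  97  61  42  39  46  67  97 100]
 [101 102 106 106 114  87  51  40  45  65  98 102]
 [102 102 103 103 115 105  57  44  51  81  98 102]
 [101 102 104 102 105 106  69  69  79  99 102 103]
 [103 101 103 103 101 105  99 100 102 101 104 104]
 [103 103 105 104 102 104 105 105 105 103 104 103]
 [103 103 102 102 104 104 101 102 103 102 104 103]]
```

>>> drive_tool(steps=[[[0,0,0,0,0,0,40],[0,0,0,0,0,0,40],[0,0,0,0,0,0,40],[0,0,-0.2,0,0,0,40],[0,0,-0.6,0,0,0,40],[0,0,-0.8,0,0,0,40],[0,0,-0.8,0,0,0,40],[0,0,-0.8,0,0,0,40]]])

```text
t: 33.93
position: [516.8, -290.8, 312.4]
tool_rot: [0.001, -0.051, 0.999, -0.001]
contact_force: [-0.5, -0.9, -0.8]
width: 39.8
finger_force: 0.0
```

```bash
python3 go.py 664.3 147.5 145 96; python3 hole.py
```

```text
t 33.9 pos [ 516.8 -290.8  312.4] zg 157.4 psi -174.2 tilt [ 0.08 -0.09] w 39.8 ff 0.0 F [-0.5 -0.9 -0.8]
-> [664.3, 147.5, 145.0, 96.0]
  [-0.382,0.842,0.025,0,0,0.599]
  [-0.104,0.919,0.025,0,0,0.599]
  [0.184,0.906,0.025,0,0,0.599]
  [0.455,0.805,0.025,0,0,0.599]
  [0.681,0.626,0.025,0,0,0.599]
bar hole px [424.88 258.22] [ 460.2 -296.4] lug px [422.42 259.39] [ 458.1 -292.1]
[[104 103 103 103 101 103 102 102 101 102 102 103]
 [103 103 103 101 102  99  96  96  99 102 102 105]
 [102 102 103 104  98  76  55  61  79  98 103 103]
 [103 104 103 100  80  53  44  45  51  79 100  99]
 [102 101 101 102  98  59  41  41  45  65  94  99]
 [103 100 102 104 120  89  49  41  42  65  99  99]
 [102 102 101 103 118 107  60  47  51  86 100 103]
 [103 102 101 103 105 104  72  67  77  98 101 102]
 [105 103 104 105 105 103 100  98 100 102 105 106]
 [103 102 103 104 104 103 102 105 103 104 103 104]
 [104 104 103 102 102 104 103 103 104 104 104 102]]
[[ 56  58  57  58  55  56  57  58  56  53  54  53]
 [ 56  55  55  54  54  53  57  57  59  58  56  56]
 [ 55  55  55  56  55  51  49  47  52  55  55  54]
 [ 55  56  59  56  55  44  41  43  43  50  55  57]
 [ 57  58  57  61  93  58  43  43  45  50  54  59]
 [ 55  57  57  67 115  87  50  41  41  53  56  55]
 [ 58  58  56  63  91  96  54  43  40  54  55  58]
 [ 56  55  57  58  66  81  54  48  52  55  55  56]
 [ 59  55  56  56  57  61  59  56  58  58  55  57]
 [ 58  59  58  57  60  55  56  55  59  54  55  54]
 [ 56  60  58  57  55  55  55  59  57  57  55  56]]
```

>>> drive_tool(steps=[[[-0.382,0.842,0,0,0,0.599,45],[-0.382,0.842,0,0,0,0.599,45],[-0.382,0.842,0,0,0,0.599,45]]])

```text
t: 34.23
position: [547.4, -196.4, 310.8]
tool_rot: [0.0, 0.106, 0.994, 0.002]
contact_force: [0.2, 1.8, 0.4]
width: 45.1
finger_force: 0.0
```

>>> drive_tool(steps=[[[-0.104,0.919,0,0,0,0.599,45],[-0.104,0.919,0,0,0,0.599,45],[-0.104,0.919,0,0,0,0.599,45]]])

```text
t: 34.48
position: [576.8, -107.9, 310.8]
tool_rot: [-0.0, 0.259, 0.966, 0.002]
contact_force: [0.2, 1.5, 0.5]
width: 45.2
finger_force: 0.0
```

>>> drive_tool(steps=[[[0.184,0.906,0,0,0,0.599,45],[0.184,0.906,0,0,0,0.599,45],[0.184,0.906,0,0,0,0.599,45]]])

```text
t: 34.73
position: [605.9, -20.0, 310.5]
tool_rot: [-0.001, 0.407, 0.913, 0.002]
contact_force: [0.3, 0.9, 0.9]
width: 45.4
finger_force: 0.0
```

>>> drive_tool(steps=[[[0.455,0.805,0,0,0,0.599,45],[0.455,0.805,0,0,0,0.599,45],[0.455,0.805,0,0,0,0.599,45]]])

```text
t: 34.98
position: [634.9, 67.8, 310.3]
tool_rot: [-0.002, 0.545, 0.839, 0.002]
contact_force: [-1.5, 2.1, 0.9]
width: 45.1
finger_force: 0.0
```

>>> drive_tool(steps=[[[0.681,0.626,0,0,0,0.599,45],[0.681,0.626,0,0,0,0.599,45],[0.681,0.626,0,0,0,0.599,45],[0.681,0.626,0,0,0,0.599,45],[0.681,0.626,0,0,0,0.599,45],[0.681,0.626,0,0,0,0.599,45]]])

```text
t: 35.48
position: [663.9, 146.3, 309.9]
tool_rot: [-0.0, 0.669, 0.743, -0.001]
contact_force: [0.2, -0.7, -0.1]
width: 44.9
finger_force: 0.0
```

```bash
python3 go.py 664.3 147.3 76 96; python3 -c "
from h import *
packs(snapshot('top'))
for x in tags('scene',snapshot('scene')): print(x[0],plane('scene',*x[1],40)[:2].round(1))"
```

```text
t 35.5 pos [663.9 146.3 309.9] zg 154.9 psi 96.0 tilt [-0.12 -0.12] w 44.9 ff 0.0 F [ 0.2 -0.7 -0.1]
-> [664.3, 147.3, 76.0, 96.0]
  [0.009,0.005,0.789,0,0,0.001]
Y px [436.  230.6] xy [ 528.8 -328. ] tag (7.5, 39, 20) body (6.9, 62, 33)
Y px [403.5 238.7] xy [ 508.8 -248.9] tag (6.2, 39, 21) body (6.5, 61, 46)
R px [140.8 216.2] xy [562.3 389.3] tag (1.9, 20, 19) body (6.7, 66, 48)
R px [143.7 253. ] xy [472.4 379.4] tag (-89.8, 19, 19) body (6.7, 65, 48)
Y [ 507.9 -250.3]
R [472.9 376.9]
R [562.1 386.9]
```

>>> drive_tool(steps=[[[0.01,0.005,0.3,0,0,0,45],[0.01,0.005,0.6,0,0,0,45],[0.01,0.005,0.78,0,0,0,45],[0.01,0.005,0.78,0,0,0,45],[0.01,0.005,0.78,0,0,0,45]]])

```text
t: 36.0
position: [664.4, 147.4, 232.7]
tool_rot: [-0.0, 0.669, 0.743, -0.001]
contact_force: [-0.1, 0.2, 0.9]
width: 45.1
finger_force: 0.0
```

>>> drive_tool(steps=[[[0,0,0,0,0,0,10],[0,0,0,0,0,0,10],[0,0,0,0,0,0,10],[0,0,0,0,0,0,10],[0,0,0,0,0,0,10],[0,0,0,0,0,0,10],[0,0,0,0,0,0,10],[0,0,0,0,0,0,10]]])

```text
t: 36.67
position: [665.1, 148.7, 235.2]
tool_rot: [0.001, 0.669, 0.743, 0.001]
contact_force: [-0.5, -1.1, 7.6]
width: 16.4
finger_force: 58.4
```

```bash
python3 go.py
```

```text
t 36.7 pos [665.1 148.7 235.2] zg 80.2 psi 96.0 tilt [0.17 0.02] w 16.4 ff 58.4 F [-0.5 -1.1  7.6]
```

>>> drive_tool(steps=[[[0,0,-0.1,0,0,0,10],[0,0,-0.3,0,0,0,10],[0,0,-0.5,0,0,0,10],[0,0,-0.75,0,0,0,10],[0,0,-1,0,0,0,10],[0,0,-1,0,0,0,10]]])

```text
t: 37.17
position: [665.5, 149.5, 339.7]
tool_rot: [0.002, 0.669, 0.743, 0.004]
contact_force: [1.2, 0.3, -0.4]
width: 16.5
finger_force: 58.5
```

>>> drive_tool(steps=[[[0,0,-0.2,0,0,0,10],[0,0,-0.2,0,0,0,10],[0,0,-0.2,0,0,0,10],[0,0,-0.2,0,0,0,10]]])

```text
t: 37.5
position: [664.3, 148.6, 352.8]
tool_rot: [-0.0, 0.669, 0.743, -0.0]
contact_force: [-0.4, 0.7, -2.0]
width: 16.3
finger_force: 58.6
```

```bash
python3 go.py 460 -296 195 96; python3 -c "
from h import *
s=snapshot('scene'); u,v=map(int,proj('scene',(664,148,150)))
cv2.imwrite('pics/p5.png',cv2.resize(s[v-70:v+70,u-60:u+60,::-1],None,fx=4,fy=4,interpolation=cv2.INTER_CUBIC))"
```

```text
t 37.5 pos [664.3 148.6 352.8] zg 197.8 psi 96.0 tilt [-0.02 -0.01] w 16.3 ff 58.6 F [-0.4  0.7 -2. ]
-> [460.0, -296.0, 195.0, 96.0]
  [-0.842,-0.499,0.006,0,0,0.000]
  [-0.842,-0.499,0.006,0,0,0.000]
  [-0.842,-0.499,0.006,0,0,0.000]
  [-0.842,-0.499,0.006,0,0,0.000]
  [-0.842,-0.499,0.006,0,0,0.000]
```

View pics/p5.png

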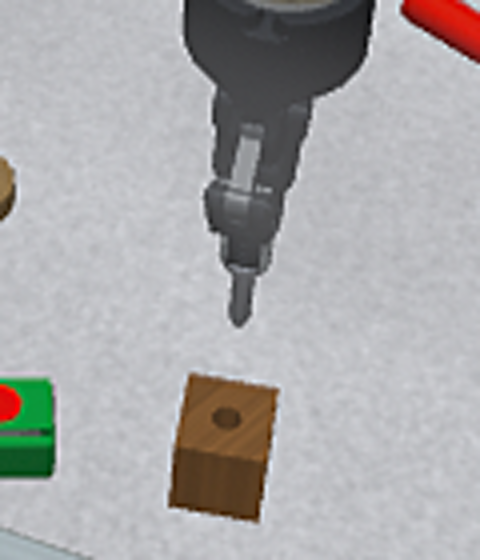

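The pin is held upright and clear of the stand, with its tip at crop (239,322).

>>> drive_tool(steps=[[[-0.842,-0.499,0,0,0,0,10],[-0.842,-0.499,0,0,0,0,10],[-0.842,-0.499,0,0,0,0,10]]])

```text
t: 37.8
position: [621.9, 54.0, 351.6]
tool_rot: [0.0, 0.671, 0.742, -0.003]
contact_force: [0.9, -1.2, -1.7]
width: 16.6
finger_force: 58.8
```

>>> drive_tool(steps=[[[-0.842,-0.499,0,0,0,0,10],[-0.842,-0.499,0,0,0,0,10],[-0.842,-0.499,0,0,0,0,10]]])

```text
t: 38.05
position: [580.5, -35.4, 351.9]
tool_rot: [-0.0, 0.671, 0.741, -0.003]
contact_force: [0.5, -1.3, -1.1]
width: 16.2
finger_force: 58.8
```

>>> drive_tool(steps=[[[-0.842,-0.499,0,0,0,0,10],[-0.842,-0.499,0,0,0,0,10],[-0.842,-0.499,0,0,0,0,10]]])

```text
t: 38.3
position: [539.2, -124.2, 352.0]
tool_rot: [-0.0, 0.671, 0.741, -0.003]
contact_force: [-0.1, -1.8, -0.9]
width: 16.2
finger_force: 58.9
```

>>> drive_tool(steps=[[[-0.842,-0.499,0,0,0,0,10],[-0.842,-0.499,0,0,0,0,10],[-0.842,-0.499,0,0,0,0,10]]])

```text
t: 38.55
position: [498.1, -212.9, 352.0]
tool_rot: [-0.001, 0.671, 0.741, -0.002]
contact_force: [-0.9, -0.8, -1.6]
width: 16.0
finger_force: 58.9
```

>>> drive_tool(steps=[[[-0.842,-0.499,0,0,0,0,10],[-0.842,-0.499,0,0,0,0,10],[-0.842,-0.499,0,0,0,0,10],[-0.842,-0.499,0,0,0,0,10],[-0.842,-0.499,0,0,0,0,10],[-0.842,-0.499,0,0,0,0,10]]])

```text
t: 39.05
position: [460.8, -295.2, 352.8]
tool_rot: [-0.0, 0.669, 0.743, 0.0]
contact_force: [0.5, 0.7, -1.3]
width: 16.4
finger_force: 58.9
```

```bash
python3 go.py 460 -295.7 145 96; python3 -c "
from h import *
u,v=map(int,proj('scene',(664,148,150))); p=(u-60+239.5/4-.5,v-70+323/4-.5)
print('tip',plane('scene',*p,121.8).round(1)); q=(u-60+227.5/4-.5,v-70+418.5/4-.5); print('standhole',plane('scene',*q,50).round(1))
s=snapshot('scene'); u,v=map(int,proj('scene',(490,-295,90)))
cv2.imwrite('pics/p6.png',cv2.resize(s[v-70:v+70,u-70:u+70,::-1],None,fx=4,fy=4,interpolation=cv2.INTER_CUBIC)); print(u,v)"
```

```text
t 39.0 pos [ 460.8 -295.2  352.8] zg 197.8 psi 96.1 tilt [-0.01  0.07] w 16.4 ff 58.9 F [ 0.5  0.7 -1.3]
-> [460.0, -295.7, 145.0, 96.0]
  [-0.005,-0.009,0.528,0,0,0.002]
tip [664.2 148.  121.8]
standhole [665.4 148.   50. ]
217 203
```

View pics/p6.png

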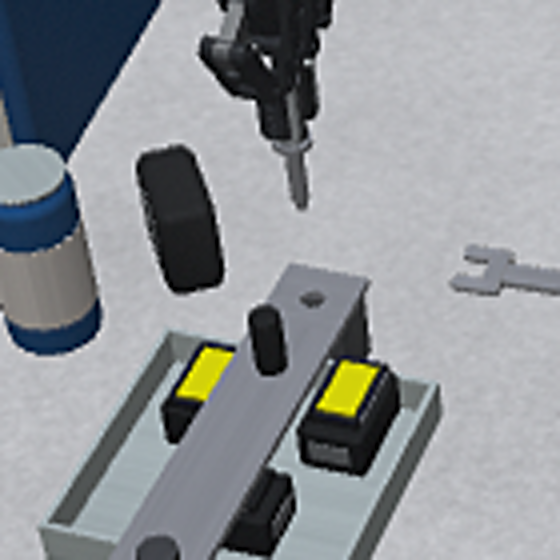

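The pin tip is at crop (301,207), above the bar hole at (313,299).

```bash
python3 -c "
from h import *
f=lambda x,y:(217-70+(x+.5)/4-.5,203-70+(y+.5)/4-.5)
print('tip',plane('scene',*f(301,206),121.8).round(1),'hole',plane('scene',*f(313,299),52).round(1), 'top hole',plane('top',424.35,258.5,52).round(1))"
```

```text
tip [ 459.4 -296.4  121.8] hole [ 460.2 -296.7   52. ] top hole [ 459.6 -295.2   52. ]
```

>>> drive_tool(steps=[[[-0.003,0.004,0.2,0,0,0,10],[-0.003,0.004,0.4,0,0,0,10],[-0.003,0.004,0.55,0,0,0,10],[-0.003,0.004,0.6,0,0,0,10],[-0.003,0.004,0.6,0,0,0,10],[-0.003,0.004,0.6,0,0,0,10]]])

```text
t: 39.6
position: [461.5, -295.6, 293.6]
tool_rot: [0.0, 0.669, 0.744, 0.0]
contact_force: [0.8, -0.3, -0.4]
width: 16.6
finger_force: 58.9
```

```bash
python3 go.py 460.8 -295.6 83 96; python3 -c "
from h import *
s=snapshot('scene')
cv2.imwrite('pics/p7.png',cv2.resize(s[160:250,180:270,::-1],None,fx=6,fy=6,interpolation=cv2.INTER_CUBIC))"
```

```text
t 39.6 pos [ 461.5 -295.6  293.6] zg 138.6 psi 96.1 tilt [0.02 0.02] w 16.6 ff 58.9 F [ 0.8 -0.3 -0.4]
-> [460.8, -295.6, 83.0, 96.0]
  [0.001,-0.007,0.556,0,0,0.003]
```

View pics/p7.png

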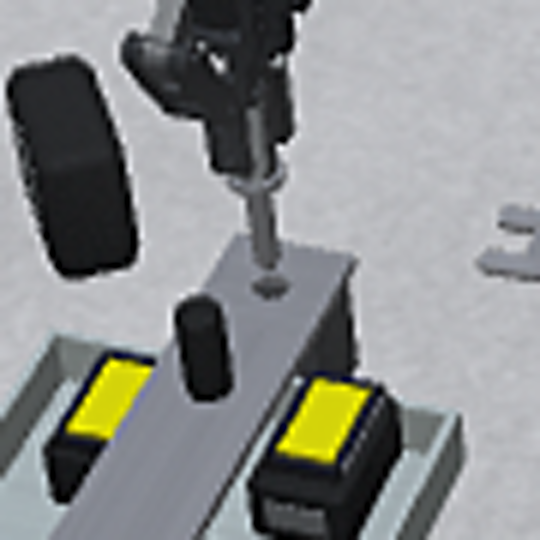

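The tip at (270,268) sits right above the hole at (270,288).

>>> drive_tool(steps=[[[0,-0.004,0.05,0,0,0,10],[0,-0.004,0.1,0,0,0,10],[0,-0.004,0.15,0,0,0,10],[0,-0.004,0.2,0,0,0,10],[0,-0.004,0.2,0,0,0,10],[0,-0.004,0.2,0,0,0,10]]])

```text
t: 40.15
position: [460.4, -296.4, 272.8]
tool_rot: [-0.0, 0.669, 0.743, -0.0]
contact_force: [-0.1, 0.7, -1.3]
width: 16.1
finger_force: 58.9
```

```bash
python3 go.py 461 -295.6 83 96
```

```text
t 40.1 pos [ 460.4 -296.4  272.8] zg 117.8 psi 96.0 tilt [-0.04  0.03] w 16.1 ff 58.9 F [-0.1  0.7 -1.3]
-> [461.0, -295.6, 83.0, 96.0]
  [0.007,0.007,0.348,0,0,0.000]
```

>>> drive_tool(steps=[[[0.002,0,0.05,0,0,0,10],[0.002,0,0.1,0,0,0,10],[0.002,0,0.15,0,0,0,10],[0.002,0,0.2,0,0,0,10],[0.002,0,0.2,0,0,0,10],[0.002,0,0.2,0,0,0,10]]])

```text
t: 40.65
position: [460.4, -296.1, 252.8]
tool_rot: [-0.0, 0.669, 0.743, -0.0]
contact_force: [0.1, 0.2, -1.1]
width: 16.5
finger_force: 58.9
```

```bash
python3 go.py 461 -295.6 82 96
```

```text
t 40.6 pos [ 460.4 -296.1  252.8] zg 97.8 psi 96.0 tilt [-0.04  0.03] w 16.5 ff 58.9 F [ 0.1  0.2 -1.1]
-> [461.0, -295.6, 82.0, 96.0]
  [0.005,0.007,0.158,0,0,0.000]
```

>>> drive_tool(steps=[[[0,0,0.05,0,0,0,10],[0,0,0.1,0,0,0,10],[0,0,0.13,0,0,0,10],[0,0,0.15,0,0,0,10],[0,0,0.165,0,0,0,10],[0,0,0.165,0,0,0,10],[0,0,0.165,0,0,0,10]]])

```text
t: 41.23
position: [460.3, -296.3, 237.0]
tool_rot: [0.0, 0.669, 0.743, -0.0]
contact_force: [-2.0, 0.3, 5.3]
width: 16.2
finger_force: 59.5
```

```bash
python3 go.py 461 -295.6 82 96
```

```text
t 41.2 pos [ 460.3 -296.3  237. ] zg 82.0 psi 96.0 tilt [-0.01 -0.03] w 16.2 ff 59.5 F [-2.   0.3  5.3]
-> [461.0, -295.6, 82.0, 96.0]
  [0.006,0.007,0.000,0,0,-0.000]
```

Contact came exactly at the predicted height of 237. I'll release the pin, retreat and look.

>>> drive_tool(steps=[[[0,0,0,0,0,0,40],[0,0,0,0,0,0,40],[0,0,0,0,0,0,40],[0,0,0,0,0,0,40],[0,0,-0.1,0,0,0,40],[0,0,-0.3,0,0,0,40],[0,0,-0.6,0,0,0,40],[0,0,-1,0,0,0,40],[0,0,-1,0,0,0,40],[0,0,-1,0,0,0,40]]])

```text
t: 42.07
position: [461.0, -296.4, 339.5]
tool_rot: [0.003, 0.669, 0.743, 0.0]
contact_force: [-0.5, 1.1, -0.3]
width: 39.6
finger_force: 0.0
```

>>> drive_tool(steps=[[[0.9,0,-0.5,0,0,0,40],[0.9,0,-0.5,0,0,0,40],[0.9,0,-0.5,0,0,0,40],[0.9,0,-0.5,0,0,0,40],[0.9,0,-0.5,0,0,0,40],[0.9,0,-0.5,0,0,0,40]]])

```text
t: 42.57
position: [450.7, -207.6, 386.0]
tool_rot: [-0.0, 0.669, 0.743, -0.0]
contact_force: [-0.5, 0.3, -0.4]
width: 40.3
finger_force: 0.0
```

>>> drive_tool(steps=[[[0.9,0,0,0,0,0,40],[0.9,0,0,0,0,0,40],[0.9,0,0,0,0,0,40],[0.9,0,0,0,0,0,40],[0.9,0,0,0,0,0,40],[0.9,0,0,0,0,0,40]]])

```text
t: 43.07
position: [441.7, -118.8, 386.1]
tool_rot: [-0.0, 0.67, 0.742, -0.0]
contact_force: [0.3, 0.1, 0.5]
width: 39.8
finger_force: 0.0
```

```bash
python3 go.py; python3 -c "
from h import *
t=snapshot('top'); s=snapshot('scene'); packs(t)
for x in tags('scene',s): print(x[0],plane('scene',*x[1],40)[:2].round(1))
cv2.imwrite('pics/f.png',np.hstack([cv2.resize(t[160:290,350:480,::-1],(400,400),interpolation=cv2.INTER_CUBIC),cv2.resize(s[150:280,150:280,::-1],(400,400),interpolation=cv2.INTER_CUBIC)]))"
```

```text
t 43.1 pos [ 441.7 -118.8  386.1] zg 231.1 psi 95.9 tilt [-0.06 -0.  ] w 39.8 ff 0.0 F [0.3 0.1 0.5]
Y px [436.1 230.6] xy [ 528.9 -328. ] tag (7.0, 39, 20) body (6.9, 63, 33)
R px [140.8 216.2] xy [562.3 389.3] tag (1.9, 20, 19) body (6.7, 66, 48)
R px [143.6 253. ] xy [472.4 379.7] tag (-43.8, 22, 19) body (6.7, 65, 48)
Y [ 528.3 -331. ]
Y [ 507.9 -250.3]
R [472.9 376.9]
R [562.1 386.9]
```

View pics/f.png

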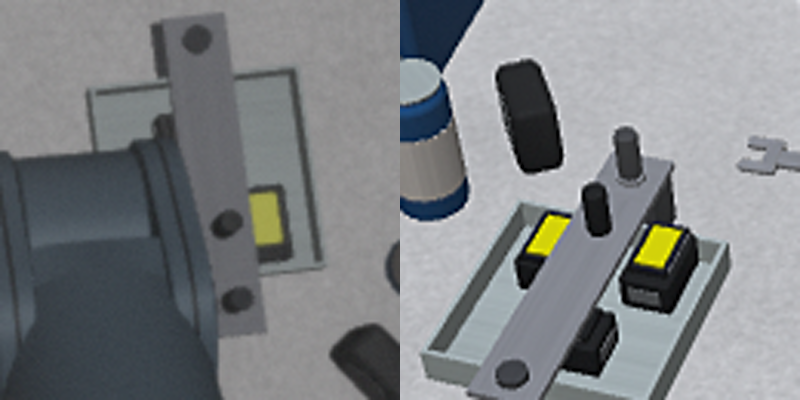

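The pin is seated, with its collar on the bar at crop (630,178). The packs lie flat under the bar.

```bash
python3 -c "
from bench import *
print(finish_job())"
```

```text
the job is handed in; nothing more can be done
None
```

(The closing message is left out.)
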